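# Check the base of a furnace crucible under a hand lens

## Robot

A 6-joint arm with a two-finger parallel gripper is mounted at the origin on the work surface. World frame = base frame: x ahead of the robot, y to its left, z up, the work surface at z = 0. Lengths are in mm, angles in rad, forces in N, time in s.
With the tool pointing down it reaches from about 400 to 925 mm from the base axis. Payload 12.5 kg.
Tool frame: the origin (TCP) lies midway between the tips of the shut fingers; the grasp point (between the pads) lies 19 mm behind it; z points along the fingers, y is the direction in which the jaws open and shut (so a half turn about z gives the same grasp; the last joint's range is limited). The gripper opens to 95 mm and grips with 3 to 60 N. Pads are 20 mm wide; open, the fingers measure 119 mm over their backs; the gripper's body (75 mm by 180 mm) begins 59 mm behind the grasp point.
Start: joints at [-1.234, 0.491, 1.559, -0, 1.092, -0.106], TCP at [267.819, -564.73, 214.661] pointing down, gripper open.
Joint ranges: [-3.1, 3.1], [-0.84, 2.19], [0.05, 2.79], [-1.13, 4.28], [0.06, 2.93], [-2.69, 2.69]. Speed limits (rad/s): [2.22, 2.22, 2.79, 3.14, 3.14, 3.14].

## Interface

Orientations are given as [roll, pitch, yaw] about the fixed x, y, z axes, in that order (R = Rz(yaw) Ry(pitch) Rx(roll)).
In Python, from cell import env gives the robot as it stands.
- The arm moves only by the tool arm_command, never from a script. Its argument "steps" is a list of rows, each an object of numbers: "dx", "dy", "dz": the shift along the tool's x, y, z as a fraction of full scale; "rx", "ry", "rz": the turn, a rotation vector about the tool's x, y, z as a fraction of full scale; "claw": the gripper command: -1 is fully open, 1 is shut, values between are in proportion. In form: [{"dx": .., "dy": .., "dz": .., "rx": .., "ry": .., "rz": .., "claw": ..}, ...]. A call has 1 to 10 rows; each row shifts and turns the pose as measured when the row begins, along the tool's axes as they then stand; what a row does not reach is not made up. Full scale, the value 1, is 0.8 m for a shift and 90 degrees for a turn. A row lasts 1/8 s, in which the tool goes at most 62.5 mm and 10.7 degrees, less where a joint would pass 70% of its speed; a pose out of reach is approached as far as the arm can. A call with a number of a shift or a turn outside -1 to 1 is refused whole. A call with a gripper value outside its range is refused whole. The fingers move at their own pace and stop on an object; the grip force is fixed at half the most. Time passes only in rows, so rows that do not move let the fingers close. It gives the time, the measured TCP pose, the force and the opening at its end, in the units of the state.
- env.state(): the state, without advancing time (a new reading comes with each control period).
- env.read_camera(name): name is "scene" or "top"; returns (picture, depth): 384x512x3 uint8, red, green, blue; 384x512 float32, mm along the optical axis (not along the pixel's ray), 0 where there is no reading.
- env.get_calibration(name): a dict with "vfov" (degrees; the focal length in pixels is half the picture's height over the tangent of half this angle, whatever the lens; pixels are square), "cx", "cy" (the principal point, pixels), "k1" (the pictures are not rectified: a ray, as slopes to the right and down, at radius r is drawn at 1 + k1 r^2 times it, then the intrinsics apply), "xyz" and "attitude" of the camera in the world. Camera axes: x right, y up, looking along -z (the intrinsics and any distortion apply to the point x, -y, -z); pixel columns grow to the right and rows downward; lengths in mm; the calibration is good to about 2 mm. A picture is of the moment at which its call begins. get_calibration takes no time and is no camera call.
- env.job_done(): hands the job in, once; it reports no verdict.
The state is a dict: "t": time; "joints": joint angles; "qvel": joint speeds; "tau": joint torques, N m; "eef_pos": TCP position; "tcp_rot": TCP orientation; "ft_force": force on the tool from outside, world axes, zero at the start; "moment": the same for the moment, N m; "opening": opening from 0.0 (shut) to 1.0 (fully open).
Only numpy, scipy, OpenCV 4.12 (cv2) and the standard library are available. Lean on these libraries where they do the work, as an engineer would, in place of code of your own. Each camera call takes 0.05 s, during which the arm holds its last target.

## Task

Before the square crucible goes into the furnace its base has to be looked at for cracks: turn it over, set it down mouth-down in the middle of the dark mat without dropping it, and let go of it. Then take the hand lens by its handle and hold it still and level, centred over the upturned base, with the lens at the focus height marked by the pointer on the upright rule; finish while still holding it there, clear of the crucible and the rule. Leave the rule, its pointer setting and the other things on the bench as they are.

Things in the scene. Friction and masses are not known exactly. Their poses are not given: they have to be found in the camera images.
- crucible: square white alumina pot, open, straight walls, 44 x 44 mm outside, 60 mm tall, 4 mm thick, 0.17 kg; starts mouth-up. Origin: centre of the outer face of its bottom; z points from bottom to mouth (down once mouth-down, the origin then being the middle of the upturned base); x and y square to its flat sides. It lies steadily on a side, so may be laid down and gripped anew on the way
- mat: dark square rubber mat fixed on the bench, 150 x 150 mm, 6 mm thick, in front of the rule. Origin: centre of its underside on the bench, z up
- loupe: hand lens (reading magnifier) 169 mm long, 0.12 kg, lying flat: black round frame 68 mm across, 14 mm thick, glass lens, straight black handle 22 mm wide, 20 mm thick. Origin: underside of the handle near the centre of mass; x points along the handle to the lens, z up as it lies; handle runs from 62 mm behind the origin (67 with end cap) to 28 mm ahead
- lens (a point): the centre of the glass lens: 68 mm ahead of the loupe's origin along its x and 7 mm up its z; z is the lens's own axis, upright when the loupe is level
- rule: upright metal rule with scale marks, fixed on the bench just beyond the mat: a blade 28 mm wide and 3 mm thick, 200 mm high, on a grey foot 60 x 90 x 16 mm. Origin: on the bench below the blade, z up, -x towards the mat
- pointer_tip (a point): tip of the thin steel pointer (4 mm thick, reaching 45 mm from the blade towards the mat) of the black slide, 16 mm high, on the rule's blade; its height marks the height at which the lens is in focus, 115 to 155 mm above the bench. The slide moves only if pushed: leave it. z up
- small_crucible: bystander: small round tapered white crucible with a lid, 51 mm across, 49 mm high, origin under its middle
- tongs: bystander: steel crucible tongs lying flat, about 260 mm long, 90 mm wide at the finger rings, 10 mm high; origin at the pivot, x towards the jaws (rings 130 mm behind)
- wash_bottle: bystander: round white bottle with a cap, 60 mm across, 150 mm tall, origin under its middle

How it is judged:
By the outcome, as a careful person would: the job done as asked, in the order asked, and still so for the second after the job is handed in, while the arm keeps its last pose, push and grip.
It also fails if it takes over 72 s, if anything falls off the work surface, if the arm or the gripper's body presses on something with over 40 N, if the wrist force passes 120 N, or if a joint passes its speed limit or range.

## Working session

There is one attempt and no reset: what is moved stays moved. The work goes in short steps, Python scripts to look and compute and a tool call to move; the robot and the scene stay as the last step left them, time stands still between calls to the robot, and variables do not carry over. Pictures are saved under pics/ and viewed, and the job is handed in when it is done.

Besides the shell and the picture viewer there is one more tool, called after "Emit:" as name([rows], argument=value, ...), one row to a line, values as JSON. arm_command: Moves the arm, as the interface text tells. Its arguments: {"type":"object","properties":{"steps":{"type":"array","items":{"type":"object","properties":{"dx":{"type":"number"},"dy":{"type":"number"},"dz":{"type":"number"},"rx":{"type":"number"},"ry":{"type":"number"},"rz":{"type":"number"},"claw":{"type":"number"}}}}},"required":["steps"]}

```bash
ls; mkdir -p pics; cat > h.py <<'E'
import numpy as np, cv2
from cell import env
from scipy.spatial.transform import Rotation as R
def K(c):
    f=192/np.tan(np.radians(c["vfov"])/2); return f
def look(name):
    p,d=env.read_camera(name); np.savez(f"{name}.npz",p=p,d=d); return p,d
def load(name):
    z=np.load(f"{name}.npz"); return z["p"],z["d"]
def world(name,u,v,depth):
    c=env.get_calibration(name); f=K(c)
    x=(np.asarray(u,float)-c["cx"])/f; y=(np.asarray(v,float)-c["cy"])/f
    xd,yd=x.copy(),y.copy()
    for _ in range(20):
        s=1+c["k1"]*(x*x+y*y); x=xd/s;y=yd/s
    P=np.stack([x*depth,-y*depth,-depth*np.ones_like(x)],-1)
    return P@R.from_euler("xyz",c["attitude"]).as_matrix().T+np.array(c["xyz"])
def cloud(name):
    p,d=load(name); v,u=np.mgrid[:384,:512]
    return world(name,u,v,d.astype(float))
E
python3 - <<'E'
from h import *
print(env.state())
for n in("scene","top"):
    print(env.get_calibration(n)); p,d=look(n)
    cv2.imwrite(f"pics/{n}0.png",cv2.resize(p[:,:,::-1],(800,600),interpolation=cv2.INTER_CUBIC))
E
```

```text
pics
{'t': 0.0, 'joints': array([-1.23361847e+00,  4.91525475e-01,  1.55944565e+00, -8.72619934e-07,
        1.09169742e+00, -1.05572754e-01]), 'qvel': array([ 0.00162758, -0.00019059, -0.00161418,  0.00043394,  0.00020953,
        0.00108299]), 'tau': array([-1.60265372e-04, -6.12641501e+01, -2.58186615e+01,  6.93508959e-02,
        4.82740975e-02, -3.68672738e-05]), 'eef_pos': array([ 267.72173903, -564.48874374,  214.08423233]), 'tcp_rot': array([-3.14052267e+00, -1.12604844e-04,  4.42750953e-01]), 'ft_force': array([-0.10966865,  0.32677449, -0.36284424]), 'moment': array([ 0.0125402 , -0.01064305,  0.0257646 ]), 'opening': 1.0052244342987928}
{'vfov': 42.836829381246936, 'cx': 253.786114353357, 'cy': 188.92363313321778, 'k1': -0.1270480226777619, 'xyz': array([1070.50557393, -519.01827391,  930.43445255]), 'attitude': array([0.72944912, 0.00901301, 0.80663581])}
{'vfov': 55.38625931544081, 'cx': 253.55467338016422, 'cy': 200.1686523906189, 'k1': -0.016778941588189267, 'xyz': array([ 4.40255967e+02, -6.45037059e-01,  8.26741439e+02]), 'attitude': array([ 1.30049155e-01,  1.16250437e-04, -1.59047995e+00])}
```

View pics/scene0.png

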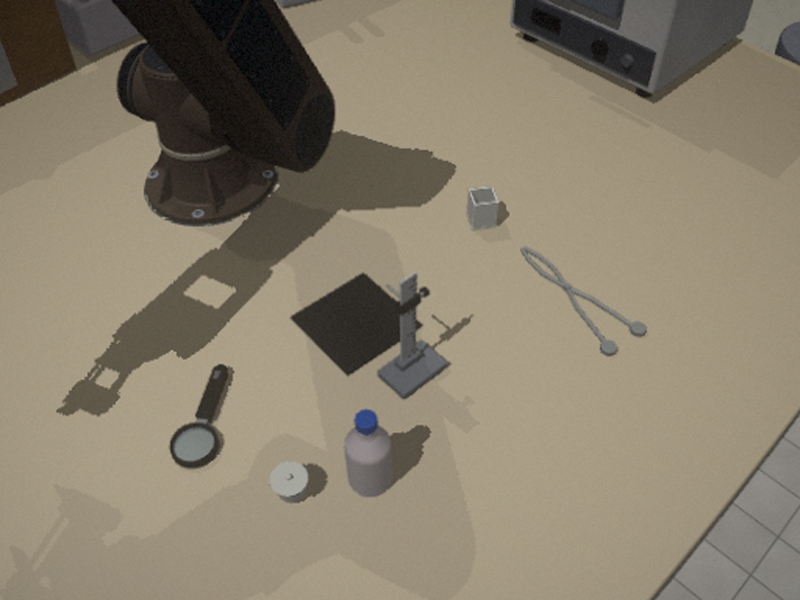

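View pics/top0.png

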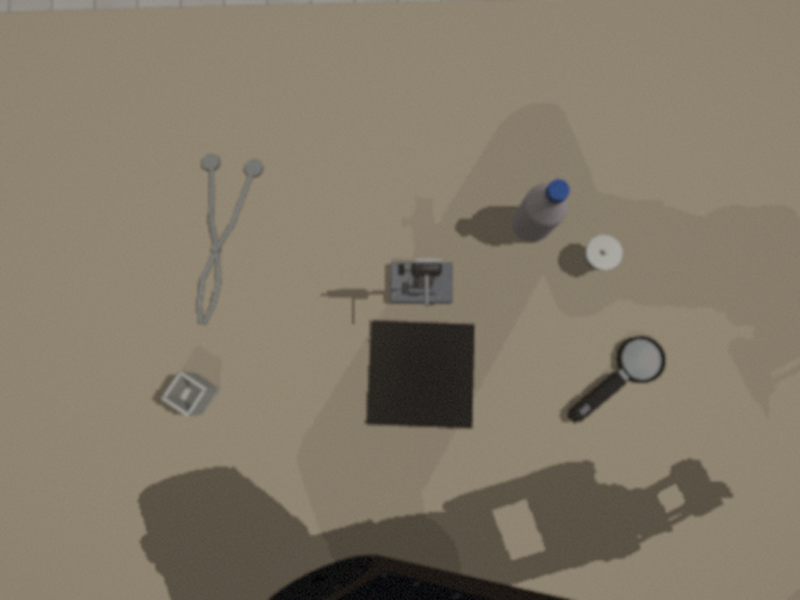

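The scene picture shows the rule and mat in the centre, and the loupe at left. The top view has the mat at about (420,374), the crucible at (185,393), the lens at (641,359), the pointer pointing down at about (427,290), the rule foot at (420,282), and the tongs, small crucible and bottle away from these.

```bash
python3 - <<'E'
from h import *
for n in("top","scene"):
    P=cloud(n); p,d=load(n); ok=d>0
    flat=P[ok]
    z=P[...,2]
    print(n,"bench z med",np.median(z[ok]))
    def comp(lo,hi,box,name):
        m=ok&(z>lo)&(z<hi)&(P[...,0]>box[0])&(P[...,0]<box[1])&(P[...,1]>box[2])&(P[...,1]<box[3])
        q=P[m]
        if len(q)<5: print(name,len(q));return
        r=cv2.minAreaRect(q[:,:2].astype(np.float32))
        print(name,len(q),np.round(q.min(0)),np.round(q.max(0)),[np.round(a,1) for a in r])
    comp(50,70,(350,600,150,400),"cruc top")
    comp(10,70,(350,600,150,400),"cruc all")
    comp(8,40,(350,650,-400,-120),"loupe")
    comp(17,40,(350,650,-400,-120),"loupe handle")
    comp(30,260,(560,680,-80,80),"rule")
    comp(8,25,(540,680,-80,80),"foot")
    # mat by dark
    g=p.mean(2); m=(g<45)&(abs(z-6)<8)&ok&(P[...,0]>380)&(P[...,0]<600)&(abs(P[...,1])<120)
    nn,l,s,c=cv2.connectedComponentsWithStats(m.astype(np.uint8))
    i=1+np.argmax(s[1:,4]); q=P[l==i]; print("mat",s[i],[np.round(a,1) for a in cv2.minAreaRect(q[:,:2].astype(np.float32))],np.median(q[:,2]))
    x0,y0,w,h=(240,150,70,60) if n=="top" else (235,165,60,100)
    cv2.imwrite(f"pics/{n}_rule.png",cv2.resize(p[y0:y0+h,x0:x0+w,::-1],None,fx=6 if n=="scene" else 9,fy=6 if n=="scene" else 9,interpolation=cv2.INTER_CUBIC))
E
```

```text
top bench z med 1.0155968436215517
cruc top 218 [410. 254.  50.] [467. 311.  64.] [array([438.4, 282.8]), array([44.5, 42.3]), np.float64(54.9)]
cruc all 520 [408. 253.  10.] [599. 311.  64.] [array([502.1, 270.2]), array([ 55.3, 186.9]), np.float64(79.8)]
loupe 1216 [ 385. -383.    8.] [ 650. -196.   40.] [array([ 530.2, -295.1]), array([270.3, 154. ]), np.float64(10.1)]
loupe handle 462 [ 388. -354.   17.] [ 650. -196.   40.] [array([ 528.9, -278.1]), array([267.6, 118.2]), np.float64(10.4)]
rule 402 [560. -58.  30.] [589.  -6. 203.] [array([574.6, -31.5]), array([51.3, 28.5]), np.float64(88.7)]
foot 576 [559. -80.   8.] [620.   5.  24.] [array([589.8, -37.9]), array([85.1, 59.2]), np.float64(88.8)]
mat [ 235  207   68   66 4130] [array([460.2, -35.4]), array([145.2, 143.5]), np.float64(86.4)] 6.785180807000302
scene bench z med 0.30979238725643654
cruc top 138 [410. 248.  50.] [467. 311.  62.] [array([441. , 280.4]), array([44.7, 49.4]), np.float64(54.3)]
cruc all 437 [408. 248.  10.] [590. 311.  62.] [array([497. , 267.4]), array([ 58.7, 178.4]), np.float64(77.4)]
loupe 1047 [ 388. -385.    8.] [ 646. -240.   40.] [array([ 510.1, -323. ]), array([133.3, 262.3]), np.float64(81.9)]
loupe handle 349 [ 388. -373.   17.] [ 646. -243.   40.] [array([ 512.3, -316.3]), array([115.5, 261.1]), np.float64(82.9)]
rule 645 [560. -61.  30.] [590.  -5. 204.] [array([576.1, -31.8]), array([55.2, 30. ]), np.float64(84.2)]
foot 653 [560. -80.   8.] [622.   5.  25.] [array([591.2, -37.7]), array([85. , 60.8]), np.float64(88.7)]
mat [ 198  176   58   63 1790] [array([463. , -35.1]), array([140.8, 149.3]), np.float64(83.9)] 6.532084176782291
```

View pics/top_rule.png

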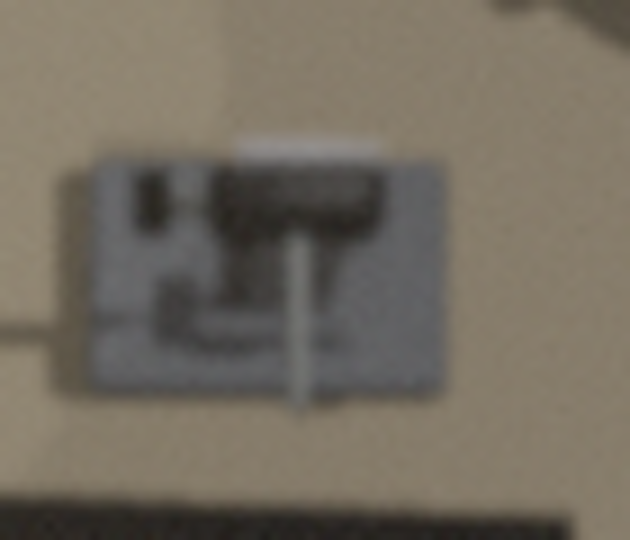

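View pics/scene_rule.png

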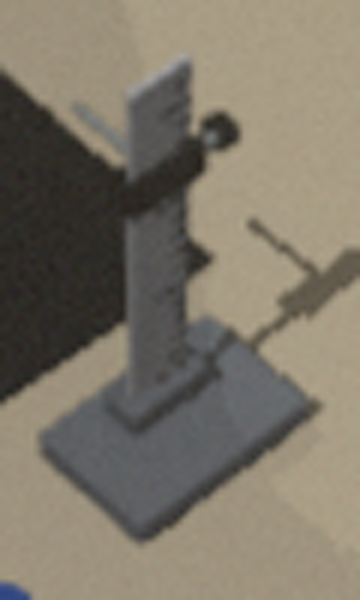

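The top crop shows the pointer running from (300,235) to its tip at (300,405), i.e. raw (273,195). The scene crop shows its tip at (78,107), raw (248,183).

```bash
python3 - <<'E'
from h import *
for n in("top","scene"):
    P=cloud(n);p,d=load(n);z=P[...,2]
    x0,x1,y0,y1=(520,583,-60,0)
    m=(d>0)&(z>90)&(z<180)&(P[...,0]>515)&(P[...,0]<568)&(P[...,1]>-70)&(P[...,1]<0)
    v,u=np.nonzero(m)
    for a,b,q in zip(u,v,P[m]): print(n,a,b,np.round(q,1))
# triangulation of the tip
def ray(n,u,v):
    c=np.array(env.get_calibration(n)["xyz"]); w=world(n,np.array(u),np.array(v),1000.)-c; return c,w/np.linalg.norm(w)
a,da=ray("top",273.2,194.5); b,db=ray("scene",248,182.5)
t=np.linalg.lstsq(np.stack([da,-db],1),b-a,rcond=None)[0]
print("tri",a+t[0]*da,b+t[1]*db)
E
```

```text
top 272 179 [567.9 -37.7 151.5]
top 273 179 [567.9 -39.6 151.1]
top 272 180 [566.1 -37.7 150.8]
top 273 180 [565.9 -39.5 151.7]
top 272 181 [564.  -37.6 151.8]
top 273 181 [564.2 -39.5 150.8]
top 272 182 [562.5 -37.6 149.9]
top 273 182 [562.3 -39.5 150.5]
top 272 183 [560.5 -37.5 150.6]
top 273 183 [560.1 -39.3 152.2]
top 272 184 [558.4 -37.4 151.3]
top 273 184 [558.6 -39.4 150.3]
top 272 185 [556.6 -37.4 151.2]
top 273 185 [557.  -39.4 148.5]
top 272 186 [554.6 -37.3 151.6]
top 273 186 [554.6 -39.2 151.3]
top 272 187 [552.6 -37.2 152.3]
top 273 187 [552.5 -39.1 152.3]
top 272 188 [550.5 -37.1 153.2]
top 273 188 [550.6 -39.  152.8]
top 272 189 [548.9 -37.2 151.9]
top 273 189 [548.9 -39.1 151.5]
top 272 190 [546.9 -37.1 152.1]
top 273 190 [547.5 -39.2 148.2]
top 272 191 [545.  -37.1 152.1]
top 273 191 [544.8 -38.9 153.4]
top 272 192 [543.2 -37.  151.9]
top 273 192 [543.1 -38.8 152.6]
top 272 193 [541.3 -37.  151.8]
top 273 193 [541.2 -38.8 152.1]
top 272 194 [539.5 -36.9 151.4]
top 273 194 [539.6 -38.8 150.8]
top 272 195 [537.6 -36.9 151.5]
top 273 195 [537.9 -38.9 149.3]
top 272 196 [536.  -37.  149.4]
scene 247 182 [539.4 -39.9 153.2]
scene 248 182 [540.8 -38.3 153.1]
scene 247 183 [538.  -38.9 148.2]
scene 248 183 [539.7 -37.4 148.3]
scene 249 183 [543.8 -38.2 152.1]
scene 249 184 [544.9 -39.3 150.7]
scene 250 184 [546.3 -37.7 150.5]
scene 250 185 [548.7 -40.  151. ]
scene 251 185 [551.8 -39.8 153.3]
scene 252 185 [552.8 -37.8 152.5]
scene 251 186 [551.9 -40.1 150.4]
scene 252 186 [553.7 -38.7 150.7]
scene 253 186 [556.7 -38.6 153. ]
scene 252 187 [553.8 -38.9 147.8]
scene 253 187 [557.4 -39.4 151. ]
scene 254 187 [560.3 -39.1 153.1]
scene 253 188 [558.6 -40.5 149.6]
scene 254 188 [561.1 -39.9 151.2]
scene 255 188 [562.7 -38.4 151.3]
scene 255 189 [565.5 -41.2 152.5]
tri [538.67565258 -39.22615233 150.25246355] [539.97443155 -37.63556981 150.35070457]
```

```bash
cat >> h.py <<'E'
import json
def pose():
    s=env.state(); return s["eef_pos"],R.from_euler("xyz",s["tcp_rot"])
def tool(yaw_jaw,tilt=0.):
    """jaw (tool y) azimuth in deg; tilt deg: turn about tool y from pointing-down. """
    a=np.radians(yaw_jaw); y=np.array([np.cos(a),np.sin(a),0]); z=np.array([0,0,-1.]); x=np.cross(y,z)
    return R.from_matrix(np.stack([x,y,z],1))*R.from_rotvec([0,np.radians(tilt),0])
def rows(pts,claw,p=None,r=None,dmax=50,amax=9.5):
    """pts: list of (xyz,R,arc?) ; prints rows"""
    if p is None: p,r=pose()
    out=[]
    for P,Q in pts:
        P=np.array(P,float)
        ang=np.degrees((r.inv()*Q).magnitude())
        n=max(1,int(np.ceil(max(np.linalg.norm(P-p)/dmax,ang/amax))))
        rv=(r.inv()*Q).as_rotvec(); p0,r0=p,r
        for k in range(n):
            pt=p0+(P-p0)*(k+1)/n; rt=r0*R.from_rotvec(rv*(k+1)/n)
            d=r.inv().apply(pt-p)/800; w=(r.inv()*rt).as_rotvec()/(np.pi/2)
            d=np.round(d,3);w=np.round(w,3)
            row={a:float(b) for a,b in zip(("dx","dy","dz","rx","ry","rz"),(*d,*w)) if abs(b)>0.0004}; row["claw"]=claw
            out.append(row); p=p+r.apply(d*800); r=r*R.from_rotvec(w*np.pi/2)
    for i in range(0,len(out),10): print(json.dumps(out[i:i+10]))
def st():
    s=env.state(); print("t",round(s["t"],2),"pos",np.round(s["eef_pos"],1),"rot",np.round(s["tcp_rot"],3),"q",np.round(s["joints"],2),"F",np.round(s["ft_force"],1),"M",np.round(s["moment"],2),"op",round(s["opening"],3))
    r=R.from_euler("xyz",s["tcp_rot"]).as_matrix(); print("tool y az",np.round(np.degrees(np.arctan2(r[1,1],r[0,1])),1),"tool z",np.round(r[:,2],3),"grasp pt",np.round(s["eef_pos"]-19*r[:,2],1))
E
python3 - <<'E'
from h import *
for n in("top","scene"):
    P=cloud(n);p,d=load(n);z=P[...,2];X=P[...,0];Y=P[...,1]
    def med(nm,x0,x1,y0,y1,z0,z1):
        m=(d>0)&(X>x0)&(X<x1)&(Y>y0)&(Y<y1)&(z>z0)&(z<z1); print(n,nm,m.sum(),np.round(np.median(P[m],0),1))
    med("bench",430,500,80,200,-10,10); med("mat",420,500,-90,20,-5,15); med("foot",565,615,-75,-60,8,30); med("ruletop",560,600,-60,-10,193,210); med("ptr",545,565,-42,-34,140,160);med("bottle",580,680,-250,-120,100,170)
rr=lambda r,a:(r*np.cos(np.radians(a)),r*np.sin(np.radians(a)))
pts=[]
for a,h,j in((-50,300,-45),(-25,320,-20),(0,320,5),(20,300,30),(32.7,250,54.9)):
    pts.append(((*rr(560,a),h),tool(j)))
rows(pts,-1)
print(tool(54.9,45).as_matrix()[:,2])
E
```

```text
top bench 1658 [464.7 139.9   0.8]
top mat 1764 [459.8 -34.9   6.8]
top foot 128 [585.9 -69.1  16.7]
top ruletop 47 [579.8 -39.  200.3]
top ptr 21 [554.6 -37.6 151.5]
top bottle 404 [ 667.5 -200.5  115.2]
scene bench 767 [465.7 145.3   0.9]
scene mat 1097 [461.4 -36.8   6.7]
scene foot 121 [590.7 -67.1  16.5]
scene ruletop 43 [581.4 -39.1 199. ]
scene ptr 13 [553.8 -39.1 151. ]
scene bottle 183 [ 673.2 -215.2  131.4]
[{"dx": 0.044, "dy": -0.026, "dz": -0.027, "rz": -0.055, "claw": -1}, {"dx": 0.046, "dy": -0.022, "dz": -0.027, "rz": -0.054, "claw": -1}, {"dx": 0.048, "dy": -0.018, "dz": -0.026, "rz": -0.055, "claw": -1}, {"dx": 0.05, "dy": -0.014, "dz": -0.027, "rx": -0.001, "rz": -0.054, "claw": -1}, {"dx": 0.06, "dy": -0.008, "dz": -0.005, "rz": -0.056, "claw": -1}, {"dx": 0.061, "dy": -0.002, "dz": -0.005, "rz": -0.055, "claw": -1}, {"dx": 0.06, "dy": 0.002, "dz": -0.005, "rz": -0.056, "claw": -1}, {"dx": 0.06, "dy": 0.008, "dz": -0.005, "rz": -0.055, "claw": -1}, {"dx": 0.059, "dy": 0.013, "dz": -0.005, "rz": -0.056, "claw": -1}, {"dx": 0.06, "dy": -0.008, "rz": -0.056, "claw": -1}]
[{"dx": 0.061, "dy": -0.002, "rz": -0.055, "claw": -1}, {"dx": 0.06, "dy": 0.002, "rz": -0.056, "claw": -1}, {"dx": 0.06, "dy": 0.008, "rz": -0.055, "claw": -1}, {"dx": 0.059, "dy": 0.014, "rz": -0.056, "claw": -1}, {"dx": 0.061, "dy": -0.005, "dz": 0.006, "rz": -0.069, "claw": -1}, {"dx": 0.061, "dy": 0.001, "dz": 0.006, "rz": -0.07, "claw": -1}, {"dx": 0.06, "dy": 0.008, "dz": 0.007, "rz": -0.069, "claw": -1}, {"dx": 0.059, "dy": 0.014, "dz": 0.006, "rz": -0.069, "claw": -1}, {"dx": 0.052, "dy": 0.003, "dz": 0.021, "rz": -0.092, "claw": -1}, {"dx": 0.05, "dy": 0.011, "dz": 0.02, "rz": -0.093, "claw": -1}]
[{"dx": 0.049, "dy": 0.018, "dz": 0.021, "rz": -0.092, "claw": -1}]
[-0.57851921  0.40659011 -0.70710678]
```

Emit:
arm_command([
  {"dx": 0.044, "dy": -0.026, "dz": -0.027, "rz": -0.055, "claw": -1},
  {"dx": 0.046, "dy": -0.022, "dz": -0.027, "rz": -0.054, "claw": -1},
  {"dx": 0.048, "dy": -0.018, "dz": -0.026, "rz": -0.055, "claw": -1},
  {"dx": 0.05, "dy": -0.014, "dz": -0.027, "rz": -0.054, "claw": -1},
  {"dx": 0.06, "dy": -0.008, "dz": -0.005, "rz": -0.056, "claw": -1},
  {"dx": 0.061, "dy": -0.002, "dz": -0.005, "rz": -0.055, "claw": -1},
  {"dx": 0.06, "dy": 0.002, "dz": -0.005, "rz": -0.056, "claw": -1},
  {"dx": 0.06, "dy": 0.008, "dz": -0.005, "rz": -0.055, "claw": -1},
  {"dx": 0.059, "dy": 0.013, "dz": -0.005, "rz": -0.056, "claw": -1},
  {"dx": 0.06, "dy": -0.008, "rz": -0.056, "claw": -1},
])

```text
$.steps[0]: bad value
```

```bash
python3 - <<'E'
from h import *
st()
E
```

```text
t 0.1 pos [ 267.7 -564.5  214.1] rot [-3.141 -0.     0.443] q [-1.23  0.49  1.56 -0.    1.09 -0.11] F [ 0.3 -0.3 -0.2] M [ 0.02 -0.04 -0.  ] op 1.002
tool y az -64.6 tool z [-0.     0.001 -1.   ] grasp pt [ 267.8 -564.5  233.1]
```

```bash
sed -i 's/ if abs(b)>0.0004}/}/; s/float(b) for/float(b)+0.0 for/' h.py
```

Emit:
arm_command([
  {"dx": 0.044, "dy": -0.026, "dz": -0.027, "rx": 0, "ry": 0, "rz": -0.055, "claw": -1},
  {"dx": 0.046, "dy": -0.022, "dz": -0.027, "rx": 0, "ry": 0, "rz": -0.054, "claw": -1},
  {"dx": 0.048, "dy": -0.018, "dz": -0.026, "rx": 0, "ry": 0, "rz": -0.055, "claw": -1},
  {"dx": 0.05, "dy": -0.014, "dz": -0.027, "rx": 0, "ry": 0, "rz": -0.054, "claw": -1},
  {"dx": 0.06, "dy": -0.008, "dz": -0.005, "rx": 0, "ry": 0, "rz": -0.056, "claw": -1},
  {"dx": 0.061, "dy": -0.002, "dz": -0.005, "rx": 0, "ry": 0, "rz": -0.055, "claw": -1},
  {"dx": 0.06, "dy": 0.002, "dz": -0.005, "rx": 0, "ry": 0, "rz": -0.056, "claw": -1},
  {"dx": 0.06, "dy": 0.008, "dz": -0.005, "rx": 0, "ry": 0, "rz": -0.055, "claw": -1},
  {"dx": 0.059, "dy": 0.013, "dz": -0.005, "rx": 0, "ry": 0, "rz": -0.056, "claw": -1},
  {"dx": 0.06, "dy": -0.008, "dz": 0, "rx": 0, "ry": 0, "rz": -0.056, "claw": -1},
])

```text
t: 1.35
eef_pos: [519.3, -177.0, 320.7]
tcp_rot: [-3.137, -0.005, 1.332]
ft_force: [0.2, -0.8, -0.9]
opening: 0.999
```

```bash
python3 - <<'E'
from h import *
st()
rr=lambda r,a:(r*np.cos(np.radians(a)),r*np.sin(np.radians(a)))
pts=[]
for a,h,j in((0,320,5),(20,300,30),(32.7,250,54.9)):
    pts.append(((*rr(560,a),h),tool(j)))
rows(pts,-1)
E
```

```text
t 1.35 pos [ 519.3 -177.   320.7] rot [-3.137 -0.005  1.332] q [-0.45  0.29  1.59  0.    1.27 -0.21] F [ 0.2 -0.8 -0.9] M [ 0.01 -0.05  0.  ] op 0.999
tool y az -13.7 tool z [-0.003  0.006 -1.   ] grasp pt [ 519.3 -177.2  339.7]
[{"dx": 0.057, "dy": -0.001, "dz": 0.001, "rx": -0.001, "ry": -0.001, "rz": -0.052, "claw": -1}, {"dx": 0.056, "dy": 0.004, "dz": 0.0, "rx": 0.0, "ry": -0.001, "rz": -0.052, "claw": -1}, {"dx": 0.056, "dy": 0.009, "dz": 0.0, "rx": -0.001, "ry": -0.001, "rz": -0.052, "claw": -1}, {"dx": 0.056, "dy": 0.013, "dz": 0.001, "rx": 0.0, "ry": -0.001, "rz": -0.051, "claw": -1}, {"dx": 0.06, "dy": -0.005, "dz": 0.006, "rx": 0.0, "ry": 0.0, "rz": -0.07, "claw": -1}, {"dx": 0.061, "dy": 0.001, "dz": 0.006, "rx": 0.0, "ry": 0.0, "rz": -0.069, "claw": -1}, {"dx": 0.06, "dy": 0.008, "dz": 0.006, "rx": 0.0, "ry": 0.0, "rz": -0.07, "claw": -1}, {"dx": 0.059, "dy": 0.014, "dz": 0.006, "rx": 0.0, "ry": 0.0, "rz": -0.069, "claw": -1}, {"dx": 0.052, "dy": 0.003, "dz": 0.021, "rx": 0.0, "ry": 0.0, "rz": -0.092, "claw": -1}, {"dx": 0.05, "dy": 0.011, "dz": 0.021, "rx": 0.0, "ry": 0.0, "rz": -0.093, "claw": -1}]
[{"dx": 0.049, "dy": 0.018, "dz": 0.021, "rx": 0.0, "ry": 0.0, "rz": -0.092, "claw": -1}]
```

Emit:
arm_command([
  {"dx": 0.057, "dy": -0.001, "dz": 0.001, "rx": -0.001, "ry": -0.001, "rz": -0.052, "claw": -1},
  {"dx": 0.056, "dy": 0.004, "dz": 0.0, "rx": 0.0, "ry": -0.001, "rz": -0.052, "claw": -1},
  {"dx": 0.056, "dy": 0.009, "dz": 0.0, "rx": -0.001, "ry": -0.001, "rz": -0.052, "claw": -1},
  {"dx": 0.056, "dy": 0.013, "dz": 0.001, "rx": 0.0, "ry": -0.001, "rz": -0.051, "claw": -1},
  {"dx": 0.06, "dy": -0.005, "dz": 0.006, "rx": 0.0, "ry": 0.0, "rz": -0.07, "claw": -1},
  {"dx": 0.061, "dy": 0.001, "dz": 0.006, "rx": 0.0, "ry": 0.0, "rz": -0.069, "claw": -1},
  {"dx": 0.06, "dy": 0.008, "dz": 0.006, "rx": 0.0, "ry": 0.0, "rz": -0.07, "claw": -1},
  {"dx": 0.059, "dy": 0.014, "dz": 0.006, "rx": 0.0, "ry": 0.0, "rz": -0.069, "claw": -1},
  {"dx": 0.052, "dy": 0.003, "dz": 0.021, "rx": 0.0, "ry": 0.0, "rz": -0.092, "claw": -1},
  {"dx": 0.05, "dy": 0.011, "dz": 0.021, "rx": 0.0, "ry": 0.0, "rz": -0.093, "claw": -1},
])

```text
t: 2.6
eef_pos: [481.6, 279.3, 263.3]
tcp_rot: [-3.139, -0.002, 2.42]
ft_force: [0.1, 0.5, 0.7]
opening: 1.0
```

```bash
python3 - <<'E'
from h import *
st()
E
```

```text
t 2.6 pos [481.6 279.3 263.3] rot [-3.139e+00 -2.000e-03  2.420e+00] q [ 0.41  0.35  1.66  0.    1.14 -0.44] F [0.1 0.5 0.7] M [ 0.01 -0.14 -0.02] op 1.0
tool y az 48.7 tool z [-0.003 -0.    -1.   ] grasp pt [481.6 279.3 282.3]
```

```bash
python3 - <<'E'
from h import *
rows([((431,287.5,170),tool(54.9,45)),((431,287.5,110),tool(54.9,45))],-1)
E
```

```text
[{"dx": 0.011, "dy": -0.007, "dz": 0.023, "rx": 0.005, "ry": 0.1, "rz": -0.013, "claw": -1}, {"dx": 0.007, "dy": -0.006, "dz": 0.025, "rx": 0.005, "ry": 0.099, "rz": -0.013, "claw": -1}, {"dx": 0.003, "dy": -0.006, "dz": 0.026, "rx": 0.006, "ry": 0.1, "rz": -0.014, "claw": -1}, {"dx": 0.0, "dy": -0.006, "dz": 0.026, "rx": 0.005, "ry": 0.099, "rz": -0.013, "claw": -1}, {"dx": -0.005, "dy": -0.006, "dz": 0.025, "rx": 0.005, "ry": 0.1, "rz": -0.013, "claw": -1}, {"dx": -0.027, "dy": 0.0, "dz": 0.027, "rx": 0.0, "ry": 0.0, "rz": 0.0, "claw": -1}, {"dx": -0.026, "dy": 0.0, "dz": 0.026, "rx": 0.0, "ry": 0.0, "rz": 0.0, "claw": -1}]
```

Emit:
arm_command([
  {"dx": 0.011, "dy": -0.007, "dz": 0.023, "rx": 0.005, "ry": 0.1, "rz": -0.013, "claw": -1},
  {"dx": 0.007, "dy": -0.006, "dz": 0.025, "rx": 0.005, "ry": 0.099, "rz": -0.013, "claw": -1},
  {"dx": 0.003, "dy": -0.006, "dz": 0.026, "rx": 0.006, "ry": 0.1, "rz": -0.014, "claw": -1},
  {"dx": 0.0, "dy": -0.006, "dz": 0.026, "rx": 0.005, "ry": 0.099, "rz": -0.013, "claw": -1},
  {"dx": -0.005, "dy": -0.006, "dz": 0.025, "rx": 0.005, "ry": 0.1, "rz": -0.013, "claw": -1},
  {"dx": -0.027, "dy": 0.0, "dz": 0.027, "rx": 0.0, "ry": 0.0, "rz": 0.0, "claw": -1},
  {"dx": -0.026, "dy": 0.0, "dz": 0.026, "rx": 0.0, "ry": 0.0, "rz": 0.0, "claw": -1},
])

```text
t: 3.48
eef_pos: [425.6, 292.9, 106.3]
tcp_rot: [3.134, -0.812, 2.546]
ft_force: [0.1, -0.6, -0.5]
opening: 1.0
```

```bash
python3 - <<'E'
from h import *
st()
rows([((431,287.5,20),tool(54.9,45))],-1,dmax=32)
E
```

```text
t 3.48 pos [425.6 292.9 106.3] rot [ 3.134 -0.812  2.546] q [ 0.19  0.72  1.74  0.56  1.36 -1.1 ] F [ 0.1 -0.6 -0.5] M [-0.14 -0.48 -0.04] op 1.0
tool y az 55.5 tool z [-0.596  0.414 -0.688] grasp pt [436.9 285.1 119.3]
[{"dx": -0.028, "dy": -0.001, "dz": 0.022, "rx": -0.001, "ry": -0.006, "rz": 0.002, "claw": -1}, {"dx": -0.028, "dy": -0.001, "dz": 0.023, "rx": -0.001, "ry": -0.005, "rz": 0.003, "claw": -1}, {"dx": -0.028, "dy": 0.0, "dz": 0.023, "rx": -0.001, "ry": -0.006, "rz": 0.002, "claw": -1}]
```

Emit:
arm_command([
  {"dx": -0.028, "dy": -0.001, "dz": 0.022, "rx": -0.001, "ry": -0.006, "rz": 0.002, "claw": -1},
  {"dx": -0.028, "dy": -0.001, "dz": 0.023, "rx": -0.001, "ry": -0.005, "rz": 0.003, "claw": -1},
  {"dx": 0, "dy": 0, "dz": 0, "rx": 0, "ry": 0, "rz": 0, "claw": -1},
])

```text
t: 3.85
eef_pos: [428.0, 288.5, 44.9]
tcp_rot: [-3.139, -0.797, 2.53]
ft_force: [-0.6, -0.8, 0.3]
opening: 1.003
```

```bash
python3 - <<'E'
from h import *
st()
rows([((431,287.5,20),tool(54.9,45))],-1,dmax=32)
for n,(x0,y0) in {"scene":(240,60),"top":(50,190)}.items():
    p,d=look(n); c=p[y0:y0+120,x0:x0+160]
    cv2.imwrite(f"pics/{n}1.png",cv2.resize(c[:,:,::-1],(640,480),interpolation=cv2.INTER_CUBIC))
E
```

```text
t 3.85 pos [428.  288.5  44.9] rot [-3.139 -0.797  2.53 ] q [ 0.19  0.81  1.76  0.57  1.25 -1.15] F [-0.6 -0.8  0.3] M [-0.16 -0.46  0.01] op 1.003
tool y az 55.1 tool z [-0.587  0.408 -0.699] grasp pt [439.1 280.7  58.2]
[{"dx": -0.025, "dy": 0.001, "dz": 0.019, "rx": -0.002, "ry": -0.008, "rz": 0.001, "claw": -1}]
```

View pics/scene1.png

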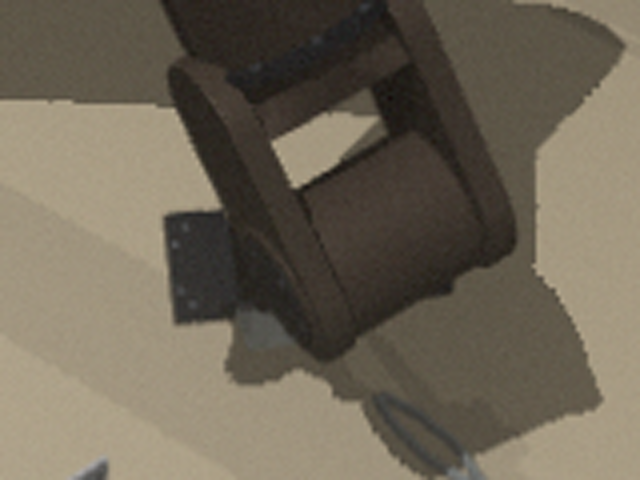

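View pics/top1.png

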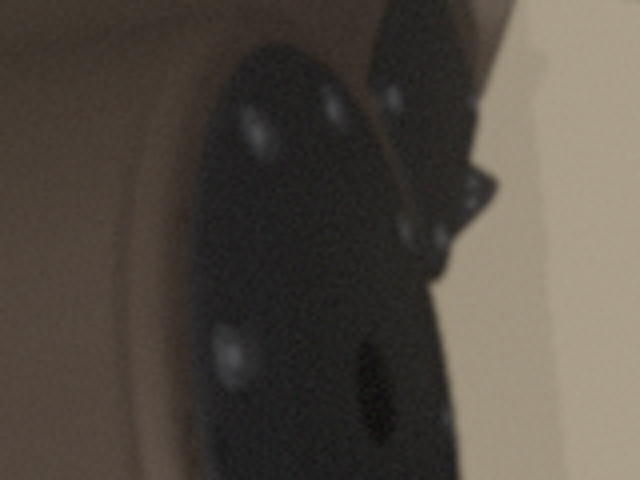

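The arm hides the crucible in both pictures, so I go on the measured geometry and watch the force readings.

Emit:
arm_command([
  {"dx": -0.025, "dy": 0.001, "dz": 0.019, "rx": -0.002, "ry": -0.008, "rz": 0.001, "claw": -1},
  {"dx": 0, "dy": 0, "dz": 0, "rx": 0, "ry": 0, "rz": 0, "claw": -1},
])

```text
t: 4.2
eef_pos: [432.9, 288.1, 23.9]
tcp_rot: [3.135, -0.781, 2.534]
ft_force: [-0.7, 0.1, -0.2]
opening: 0.999
```

```bash
python3 - <<'E'
from h import *
st()
rows([((431,287.5,20),tool(54.9,45))],-1,dmax=32)
E
```

```text
t 4.2 pos [432.9 288.1  23.9] rot [ 3.135 -0.781  2.534] q [ 0.19  0.83  1.76  0.57  1.21 -1.17] F [-0.7  0.1 -0.2] M [-0.09 -0.42  0.02] op 0.999
tool y az 54.9 tool z [-0.574  0.407 -0.711] grasp pt [443.8 280.4  37.4]
[{"dx": -0.002, "dy": -0.002, "dz": 0.005, "rx": 0.002, "ry": 0.003, "rz": 0.002, "claw": -1}]
```

Emit:
arm_command([
  {"dx": -0.002, "dy": -0.002, "dz": 0.005, "rx": 0.002, "ry": 0.003, "rz": 0.002, "claw": -1},
  {"dx": 0, "dy": 0, "dz": 0, "rx": 0, "ry": 0, "rz": 0, "claw": 1},
  {"dx": 0, "dy": 0, "dz": 0, "rx": 0, "ry": 0, "rz": 0, "claw": 1},
  {"dx": 0, "dy": 0, "dz": 0, "rx": 0, "ry": 0, "rz": 0, "claw": 1},
  {"dx": 0, "dy": 0, "dz": 0, "rx": 0, "ry": 0, "rz": 0, "claw": 1},
  {"dx": 0, "dy": 0, "dz": 0, "rx": 0, "ry": 0, "rz": 0, "claw": 1},
])

```text
t: 4.95
eef_pos: [431.3, 288.2, 23.1]
tcp_rot: [3.137, -0.784, 2.532]
ft_force: [1.3, -0.2, -0.7]
opening: 0.532
```

```bash
python3 - <<'E'
from h import *
st()
p,r=pose()
rows([(p+[0,0,120],r)],1,dmax=35)
E
```

```text
t 4.95 pos [431.3 288.2  23.1] rot [ 3.137 -0.784  2.532] q [ 0.19  0.84  1.76  0.57  1.21 -1.17] F [ 1.3 -0.2 -0.7] M [-0.14 -0.45 -0.  ] op 0.532
tool y az 54.9 tool z [-0.577  0.407 -0.708] grasp pt [442.2 280.5  36.6]
[{"dx": 0.026, "dy": 0.0, "dz": -0.027, "rx": 0.0, "ry": 0.0, "rz": 0.0, "claw": 1}, {"dx": 0.027, "dy": 0.0, "dz": -0.026, "rx": 0.0, "ry": 0.0, "rz": 0.0, "claw": 1}, {"dx": 0.026, "dy": 0.0, "dz": -0.027, "rx": 0.0, "ry": 0.0, "rz": 0.0, "claw": 1}, {"dx": 0.027, "dy": 0.0, "dz": -0.026, "rx": 0.0, "ry": 0.0, "rz": 0.0, "claw": 1}]
```

Emit:
arm_command([
  {"dx": 0, "dy": 0, "dz": 0, "rx": 0, "ry": 0, "rz": 0, "claw": 1},
  {"dx": 0, "dy": 0, "dz": 0, "rx": 0, "ry": 0, "rz": 0, "claw": 1},
])

```text
t: 5.2
eef_pos: [431.2, 288.2, 23.1]
tcp_rot: [3.138, -0.784, 2.532]
ft_force: [1.1, 0.4, -0.7]
opening: 0.464
```

Emit:
arm_command([
  {"dx": 0, "dy": 0, "dz": 0, "rx": 0, "ry": 0, "rz": 0, "claw": 1},
])

```text
t: 5.32
eef_pos: [431.2, 288.2, 23.1]
tcp_rot: [3.138, -0.784, 2.532]
ft_force: [0.2, 0.2, 0.7]
opening: 0.462
```

```bash
python3 - <<'E'
from h import *
p,r=pose()
c=r.inv().apply(np.array([439.5,281.8,30])-p); print("centre in tool",c)
print("up in tool",r.inv().apply([0,0,1]))
np.save("c1.npy",c)
Q=tool(20,-45); 
T=np.array([460,140,22])-Q.apply(c); print("lay TCP",T, "mouth dir", Q.apply(r.inv().apply([0,0,1])))
rows([(p+[0,0,130],r),((455,240,190),tool(42,20)),((460,150,190),tool(25,-30)),(T+[0,0,60],Q)],1,dmax=40,amax=8)
E
```

```text
centre in tool [ -2.53791262  -0.48419439 -12.30070886]
up in tool [ 0.70618601  0.00274486 -0.70802103]
lay TCP [462.81607504 133.67858712  11.50751012] mouth dir [-0.33943924  0.94062709  0.00129756]
[{"dx": 0.029, "dy": 0.0, "dz": -0.029, "rx": 0.0, "ry": 0.0, "rz": 0.0, "claw": 1}, {"dx": 0.028, "dy": 0.0, "dz": -0.029, "rx": 0.0, "ry": 0.0, "rz": 0.0, "claw": 1}, {"dx": 0.029, "dy": 0.0, "dz": -0.028, "rx": 0.0, "ry": 0.0, "rz": 0.0, "claw": 1}, {"dx": 0.029, "dy": 0.0, "dz": -0.029, "rx": 0.0, "ry": 0.0, "rz": 0.0, "claw": 1}, {"dx": -0.002, "dy": -0.008, "dz": -0.019, "rx": -0.019, "ry": -0.069, "rz": 0.031, "claw": 1}, {"dx": -0.005, "dy": -0.007, "dz": -0.018, "rx": -0.019, "ry": -0.069, "rz": 0.031, "claw": 1}, {"dx": -0.007, "dy": -0.006, "dz": -0.018, "rx": -0.019, "ry": -0.069, "rz": 0.03, "claw": 1}, {"dx": -0.009, "dy": -0.006, "dz": -0.017, "rx": -0.019, "ry": -0.069, "rz": 0.031, "claw": 1}, {"dx": -0.012, "dy": -0.01, "dz": -0.004, "rx": 0.002, "ry": -0.079, "rz": 0.028, "claw": 1}, {"dx": -0.013, "dy": -0.01, "dz": -0.003, "rx": 0.003, "ry": -0.079, "rz": 0.028, "claw": 1}]
[{"dx": -0.013, "dy": -0.009, "dz": -0.001, "rx": 0.002, "ry": -0.078, "rz": 0.027, "claw": 1}, {"dx": -0.014, "dy": -0.008, "dz": 0.0, "rx": 0.003, "ry": -0.079, "rz": 0.028, "claw": 1}, {"dx": -0.014, "dy": -0.008, "dz": 0.003, "rx": 0.002, "ry": -0.079, "rz": 0.028, "claw": 1}, {"dx": -0.014, "dy": -0.007, "dz": 0.004, "rx": 0.002, "ry": -0.079, "rz": 0.028, "claw": 1}, {"dx": -0.013, "dy": -0.007, "dz": 0.005, "rx": 0.003, "ry": -0.078, "rz": 0.027, "claw": 1}, {"dx": 0.019, "dy": -0.002, "dz": 0.046, "rx": 0.011, "ry": -0.056, "rz": 0.015, "claw": 1}, {"dx": 0.023, "dy": -0.001, "dz": 0.045, "rx": 0.012, "ry": -0.055, "rz": 0.015, "claw": 1}, {"dx": 0.026, "dy": -0.001, "dz": 0.042, "rx": 0.011, "ry": -0.056, "rz": 0.015, "claw": 1}]
```

Emit:
arm_command([
  {"dx": 0.029, "dy": 0.0, "dz": -0.029, "rx": 0.0, "ry": 0.0, "rz": 0.0, "claw": 1},
  {"dx": 0.028, "dy": 0.0, "dz": -0.029, "rx": 0.0, "ry": 0.0, "rz": 0.0, "claw": 1},
  {"dx": 0.029, "dy": 0.0, "dz": -0.028, "rx": 0.0, "ry": 0.0, "rz": 0.0, "claw": 1},
  {"dx": 0.029, "dy": 0.0, "dz": -0.029, "rx": 0.0, "ry": 0.0, "rz": 0.0, "claw": 1},
  {"dx": -0.002, "dy": -0.008, "dz": -0.019, "rx": -0.019, "ry": -0.069, "rz": 0.031, "claw": 1},
  {"dx": -0.005, "dy": -0.007, "dz": -0.018, "rx": -0.019, "ry": -0.069, "rz": 0.031, "claw": 1},
  {"dx": -0.007, "dy": -0.006, "dz": -0.018, "rx": -0.019, "ry": -0.069, "rz": 0.03, "claw": 1},
  {"dx": -0.009, "dy": -0.006, "dz": -0.017, "rx": -0.019, "ry": -0.069, "rz": 0.031, "claw": 1},
  {"dx": -0.012, "dy": -0.01, "dz": -0.004, "rx": 0.002, "ry": -0.079, "rz": 0.028, "claw": 1},
  {"dx": -0.013, "dy": -0.01, "dz": -0.003, "rx": 0.003, "ry": -0.079, "rz": 0.028, "claw": 1},
])

```text
t: 6.58
eef_pos: [456.8, 210.5, 193.5]
tcp_rot: [-3.115, -0.078, 2.206]
ft_force: [0.7, -0.2, -2.7]
opening: 0.463
```

```bash
python3 - <<'E'
from h import *
st()
c=np.load("c1.npy"); Q=tool(20,-45); T=np.array([460,140,22])-Q.apply(c)
rows([((460,150,190),tool(25,-30)),(T+[0,0,60],Q)],1,dmax=40,amax=8)
p,d=look("scene")
cv2.imwrite(f"pics/scene2.png",cv2.resize(p[:,:,::-1],(800,600),interpolation=cv2.INTER_CUBIC))
E
```

```text
t 6.58 pos [456.8 210.5 193.5] rot [-3.115 -0.078  2.206] q [ 0.27  0.36  1.85  0.08  0.98 -0.42] F [ 0.7 -0.2 -2.7] M [-0.03 -0.2   0.  ] op 0.463
tool y az 36.5 tool z [-0.068  0.048 -0.997] grasp pt [458.1 209.6 212.4]
[{"dx": -0.013, "dy": -0.008, "dz": 0.0, "rx": 0.002, "ry": -0.076, "rz": 0.026, "claw": 1}, {"dx": -0.013, "dy": -0.008, "dz": 0.002, "rx": 0.003, "ry": -0.076, "rz": 0.026, "claw": 1}, {"dx": -0.013, "dy": -0.007, "dz": 0.003, "rx": 0.002, "ry": -0.076, "rz": 0.026, "claw": 1}, {"dx": -0.012, "dy": -0.007, "dz": 0.005, "rx": 0.003, "ry": -0.076, "rz": 0.026, "claw": 1}, {"dx": -0.013, "dy": -0.006, "dz": 0.006, "rx": 0.002, "ry": -0.076, "rz": 0.026, "claw": 1}, {"dx": 0.019, "dy": -0.002, "dz": 0.046, "rx": 0.011, "ry": -0.056, "rz": 0.015, "claw": 1}, {"dx": 0.023, "dy": -0.002, "dz": 0.044, "rx": 0.012, "ry": -0.055, "rz": 0.015, "claw": 1}, {"dx": 0.027, "dy": -0.001, "dz": 0.043, "rx": 0.011, "ry": -0.056, "rz": 0.014, "claw": 1}]
```

View pics/scene2.png

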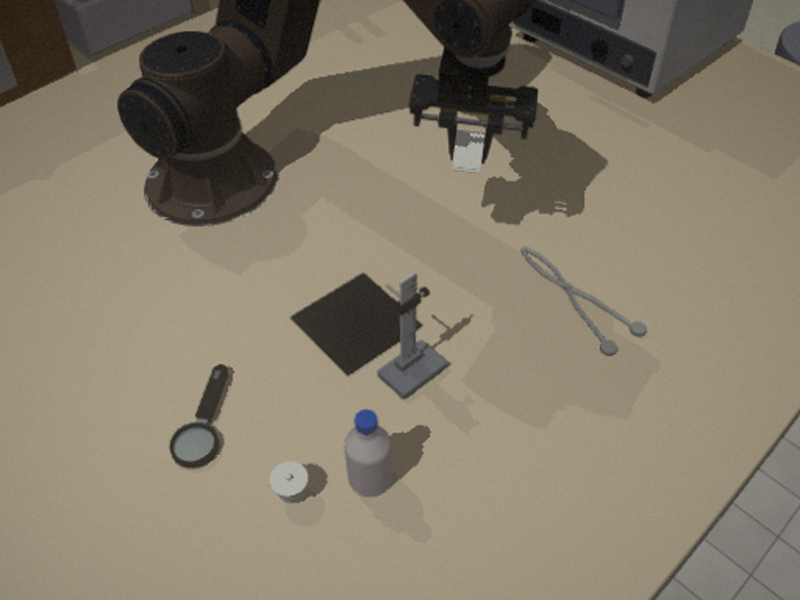

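The crucible is held between the fingers, seen at about (470,152), and the tongs are undisturbed. I continue to the lay-down pose.

Emit:
arm_command([
  {"dx": -0.013, "dy": -0.008, "dz": 0.0, "rx": 0.002, "ry": -0.076, "rz": 0.026, "claw": 1},
  {"dx": -0.013, "dy": -0.008, "dz": 0.002, "rx": 0.003, "ry": -0.076, "rz": 0.026, "claw": 1},
  {"dx": -0.013, "dy": -0.007, "dz": 0.003, "rx": 0.002, "ry": -0.076, "rz": 0.026, "claw": 1},
  {"dx": -0.012, "dy": -0.007, "dz": 0.005, "rx": 0.003, "ry": -0.076, "rz": 0.026, "claw": 1},
  {"dx": -0.013, "dy": -0.006, "dz": 0.006, "rx": 0.002, "ry": -0.076, "rz": 0.026, "claw": 1},
  {"dx": 0.019, "dy": -0.002, "dz": 0.046, "rx": 0.011, "ry": -0.056, "rz": 0.015, "claw": 1},
  {"dx": 0.023, "dy": -0.002, "dz": 0.044, "rx": 0.012, "ry": -0.055, "rz": 0.015, "claw": 1},
  {"dx": 0.027, "dy": -0.001, "dz": 0.043, "rx": 0.011, "ry": -0.056, "rz": 0.014, "claw": 1},
  {"dx": 0, "dy": 0, "dz": 0, "rx": 0, "ry": 0, "rz": 0, "claw": 1},
])

```text
t: 7.75
eef_pos: [461.1, 129.5, 67.3]
tcp_rot: [-3.133, 0.807, 1.917]
ft_force: [0.1, 0.4, -0.8]
opening: 0.465
```

```bash
python3 - <<'E'
from h import *
st()
c=np.load("c1.npy"); Q=tool(20,-45); T=np.array([460,140,22])-Q.apply(c)
p,r=pose(); T[:2]=p[:2]
print(p+r.apply(c))
rows([(T+[0,0,14],Q),(T+[0,0,3],Q)],1,dmax=20,amax=8)
p,d=look("scene")
cv2.imwrite(f"pics/scene3.png",cv2.resize(p[60:180,200:360,::-1],(800,600),interpolation=cv2.INTER_CUBIC))
E
```

```text
t 7.75 pos [461.1 129.5  67.3] rot [-3.133  0.807  1.917] q [ 0.54  0.69  2.03 -1.04  0.96  1.06] F [ 0.1  0.4 -0.8] M [ 0.61  0.08 -0.02] op 0.465
tool y az 19.5 tool z [ 0.237 -0.682 -0.692] grasp pt [456.6 142.4  80.5]
[458.28326501 136.05286186  77.66017431]
[{"dx": 0.013, "dy": 0.0, "dz": 0.012, "rx": -0.002, "ry": 0.005, "rz": 0.0, "claw": 1}, {"dx": 0.012, "dy": 0.0, "dz": 0.012, "rx": -0.002, "ry": 0.004, "rz": -0.001, "claw": 1}, {"dx": 0.012, "dy": 0.0, "dz": 0.012, "rx": -0.002, "ry": 0.005, "rz": 0.0, "claw": 1}, {"dx": 0.01, "dy": 0.0, "dz": 0.01, "rx": 0.0, "ry": 0.0, "rz": 0.0, "claw": 1}]
```

View pics/scene3.png

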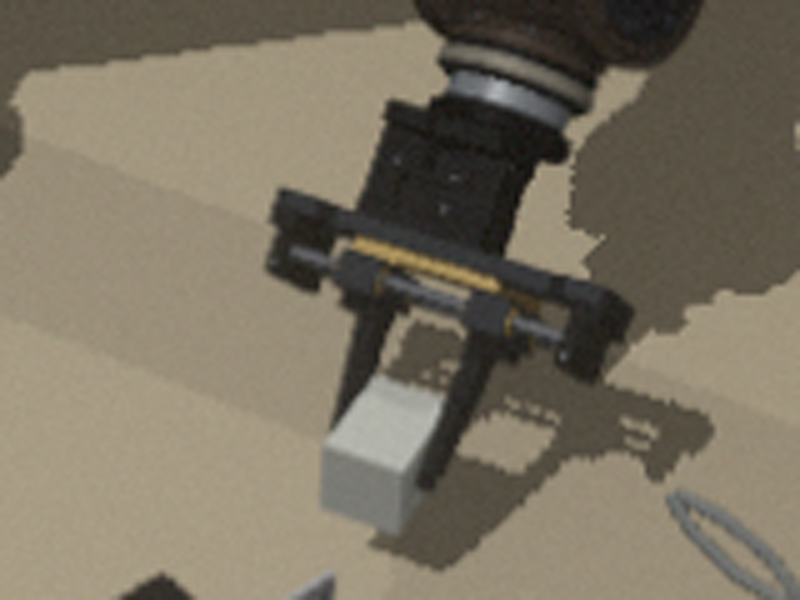

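The picture shows the crucible tilted over with its base towards the camera at (365,480), held firmly. I lower it now.

Emit:
arm_command([
  {"dx": 0.013, "dy": 0.0, "dz": 0.012, "rx": -0.002, "ry": 0.005, "rz": 0.0, "claw": 1},
  {"dx": 0.012, "dy": 0.0, "dz": 0.012, "rx": -0.002, "ry": 0.004, "rz": -0.001, "claw": 1},
  {"dx": 0.012, "dy": 0.0, "dz": 0.012, "rx": -0.002, "ry": 0.005, "rz": 0.0, "claw": 1},
  {"dx": 0.01, "dy": 0.0, "dz": 0.01, "rx": 0.0, "ry": 0.0, "rz": 0.0, "claw": 1},
  {"dx": 0, "dy": 0, "dz": 0, "rx": 0, "ry": 0, "rz": 0, "claw": 1},
])

```text
t: 8.43
eef_pos: [463.6, 130.5, 18.4]
tcp_rot: [3.126, 0.777, 1.908]
ft_force: [0.6, 0.5, -1.2]
opening: 0.461
```

```bash
python3 - <<'E'
from h import *
st()
c=np.load("c1.npy"); Q=tool(20,-45); T=np.array([460,140,22])-Q.apply(c)
p,r=pose(); T[:2]=p[:2]
rows([(T,Q)],1,dmax=20,amax=8)
E
```

```text
t 8.43 pos [463.6 130.5  18.4] rot [3.126 0.777 1.908] q [ 0.53  0.77  2.05 -1.12  0.88  1.17] F [ 0.6  0.5 -1.2] M [ 0.66  0.05 -0.  ] op 0.461
tool y az 19.9 tool z [ 0.246 -0.656 -0.713] grasp pt [459. 143.  32.]
[{"dx": 0.006, "dy": 0.0, "dz": 0.006, "rx": 0.005, "ry": -0.005, "rz": -0.006, "claw": 1}]
```

```bash
python3 - <<'E'
from h import *
c=np.load("c1.npy")
rows([((460,130,28),tool(-8,-45))],1,dmax=20,amax=8)
E
```

```text
[{"dx": -0.002, "dy": -0.001, "dz": -0.002, "rx": 0.056, "ry": -0.002, "rz": 0.054, "claw": 1}, {"dx": -0.002, "dy": -0.001, "dz": -0.003, "rx": 0.056, "ry": -0.002, "rz": 0.054, "claw": 1}, {"dx": -0.002, "dy": -0.001, "dz": -0.002, "rx": 0.056, "ry": -0.001, "rz": 0.054, "claw": 1}, {"dx": -0.002, "dy": -0.001, "dz": -0.002, "rx": 0.055, "ry": -0.002, "rz": 0.053, "claw": 1}]
```

Emit:
arm_command([
  {"dx": -0.004, "dy": -0.001, "dz": -0.006, "rx": 0.056, "ry": -0.002, "rz": 0.054, "claw": 1},
  {"dx": -0.002, "dy": -0.001, "dz": -0.003, "rx": 0.056, "ry": -0.002, "rz": 0.054, "claw": 1},
  {"dx": -0.002, "dy": -0.001, "dz": -0.002, "rx": 0.056, "ry": -0.001, "rz": 0.054, "claw": 1},
  {"dx": -0.002, "dy": -0.001, "dz": -0.002, "rx": 0.055, "ry": -0.002, "rz": 0.053, "claw": 1},
  {"dx": 0, "dy": 0, "dz": 0, "rx": 0, "ry": 0, "rz": 0, "claw": 1},
])

```text
t: 9.05
eef_pos: [459.4, 132.2, 32.3]
tcp_rot: [-3.139, 0.785, 1.421]
ft_force: [0.1, -0.8, -2.3]
opening: 0.46
```

```bash
python3 - <<'E'
from h import *
st()
c=np.load("c1.npy"); Q=tool(-8,-45); p,r=pose()
T=p.copy(); T[2]=22-Q.apply(c)[2]
print(T,p+r.apply(c))
rows([(T+[0,0,2],Q)],1,dmax=15,amax=8)
E
```

```text
t 9.05 pos [459.4 132.2  32.3] rot [-3.139  0.785  1.421] q [ 0.47  0.8   1.84 -0.68  1.14  1.12] F [ 0.1 -0.8 -2.3] M [ 0.65 -0.22  0.01] op 0.46
tool y az -8.7 tool z [-0.108 -0.699 -0.707] grasp pt [461.4 145.5  45.8]
[459.37405519 132.18447361  11.50751012] [459.957443   139.07757383  42.84194528]
[{"dx": 0.008, "dy": 0.0, "dz": 0.008, "rx": -0.003, "ry": 0.0, "rz": -0.002, "claw": 1}, {"dx": 0.009, "dy": 0.0, "dz": 0.009, "rx": -0.003, "ry": 0.0, "rz": -0.003, "claw": 1}]
```

Emit:
arm_command([
  {"dx": 0.008, "dy": 0.0, "dz": 0.008, "rx": -0.003, "ry": 0.0, "rz": -0.002, "claw": 1},
  {"dx": 0.009, "dy": 0.0, "dz": 0.009, "rx": -0.003, "ry": 0.0, "rz": -0.003, "claw": 1},
  {"dx": 0, "dy": 0, "dz": 0, "rx": 0, "ry": 0, "rz": 0, "claw": 1},
])

```text
t: 9.43
eef_pos: [458.7, 132.2, 12.1]
tcp_rot: [-3.14, 0.786, 1.44]
ft_force: [2.6, -0.6, 2.3]
opening: 0.462
```

```bash
python3 - <<'E'
from h import *
st()
c=np.load("c1.npy"); Q=tool(-8,-45); p,r=pose()
print(p+r.apply(c))
E
```

```text
t 9.43 pos [458.7 132.2  12.1] rot [-3.14   0.786  1.44 ] q [ 0.47  0.83  1.85 -0.71  1.1   1.15] F [ 2.6 -0.6  2.3] M [ 0.22 -0.44  0.29] op 0.462
tool y az -7.5 tool z [-0.093 -0.702 -0.706] grasp pt [460.5 145.5  25.6]
[459.14709035 139.11322361  22.6290497 ]
```

Emit:
arm_command([
  {"dx": 0, "dy": 0, "dz": 0, "rx": 0, "ry": 0, "rz": 0, "claw": -1},
  {"dx": 0, "dy": 0, "dz": 0, "rx": 0, "ry": 0, "rz": 0, "claw": -1},
  {"dx": 0, "dy": 0, "dz": 0, "rx": 0, "ry": 0, "rz": 0, "claw": -1},
  {"dx": 0, "dy": 0, "dz": 0, "rx": 0, "ry": 0, "rz": 0, "claw": -1},
  {"dx": -0.025, "dy": 0, "dz": -0.035, "rx": 0, "ry": 0, "rz": 0, "claw": -1},
  {"dx": -0.03, "dy": 0, "dz": -0.05, "rx": 0, "ry": 0, "rz": 0, "claw": -1},
  {"dx": -0.03, "dy": 0, "dz": -0.05, "rx": 0, "ry": 0, "rz": 0, "claw": -1},
  {"dx": -0.03, "dy": 0, "dz": -0.05, "rx": 0, "ry": 0, "rz": 0, "claw": -1},
])

```text
t: 10.42
eef_pos: [462.5, 171.6, 183.2]
tcp_rot: [-3.129, 0.791, 1.449]
ft_force: [1.7, 0.2, 0.7]
opening: 0.998
```

```bash
python3 - <<'E'
from h import *
st()
for n in ("scene","top"):
    p,d=look(n)
    cv2.imwrite(f"pics/{n}4.png",cv2.resize(p[:,:,::-1],(800,600),interpolation=cv2.INTER_CUBIC))
E
```

```text
t 10.43 pos [462.5 171.6 183.2] rot [-3.129  0.791  1.449] q [ 0.53  0.6   1.71 -0.6   1.43  0.93] F [1.7 0.2 0.7] M [ 0.42 -0.19 -0.01] op 0.998
tool y az -7.5 tool z [-0.099 -0.704 -0.703] grasp pt [464.3 185.  196.5]
```

View pics/scene4.png

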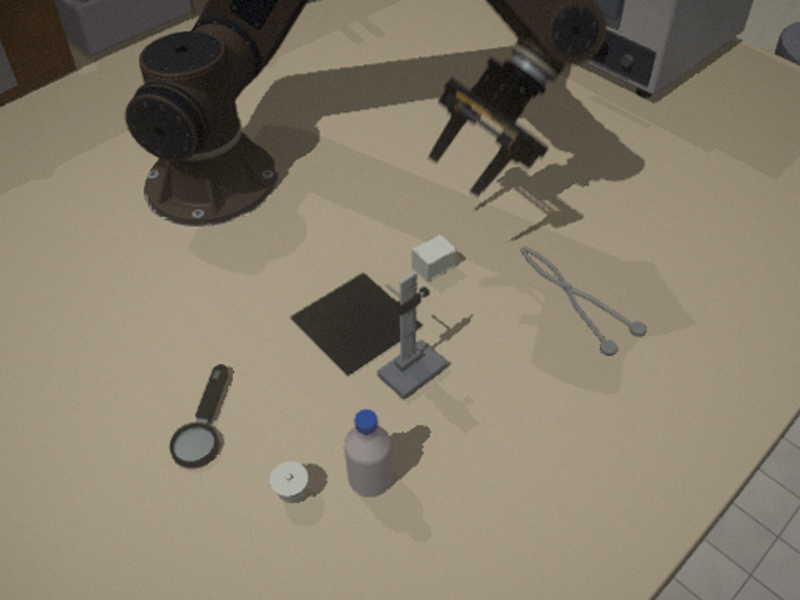

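View pics/top4.png

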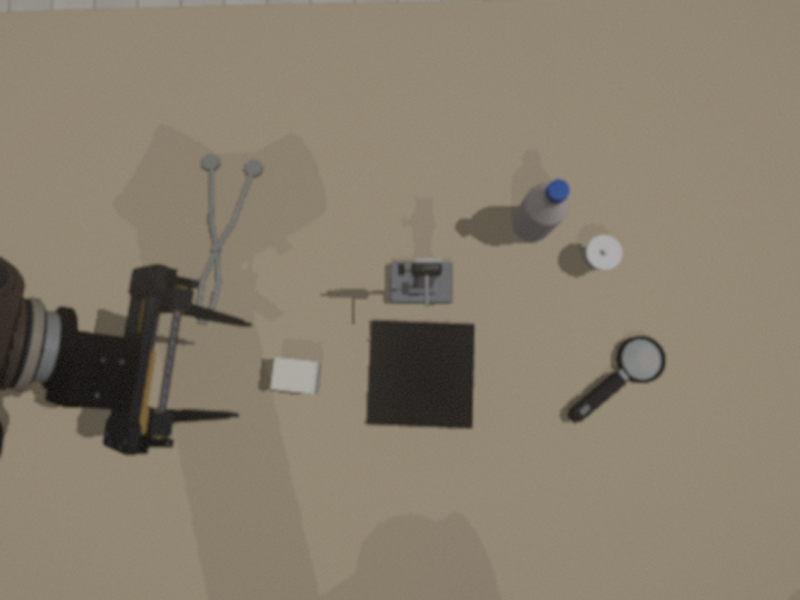

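The crucible lies on its side on clear bench, at top view (295,375) and scene view (433,256), with the rest untouched. I measure it and approach from the base side, with the tool tilted the other way.

```bash
python3 - <<'E'
from h import *
for n in("top","scene"):
    P=cloud(n);p,d=load(n);z=P[...,2]
    m=(d>0)&(z>36)&(z<52)&(P[...,0]>400)&(P[...,0]<520)&(P[...,1]>90)&(P[...,1]<190)
    q=P[m]; print(n,m.sum(),np.median(q,0),[np.round(a,1) for a in cv2.minAreaRect(q[:,:2].astype(np.float32))])
t=tool(-7.5,40); print(t.as_matrix())
C=np.array([459.5,139,22.]); T=C+14*t.apply([0,0,1]); print(T)
rows([((462,150,210),tool(-7.5,0)),(T+[0,0,130],t)],-1,dmax=45,amax=9)
E
```

```text
top 592 [459.64649101 138.57517669  44.70656689] [array([459.7, 139.2]), array([60.2, 44. ]), np.float64(82.4)]
scene 347 [462.85627983 135.55591022  44.03142158] [array([460.6, 138.6]), array([62.5, 47.8]), np.float64(82.0)]
[[ 9.99888642e-02  9.91444861e-01  8.39006191e-02]
 [ 7.59490827e-01 -1.30526192e-01  6.37288473e-01]
 [ 6.42787610e-01  5.55111512e-17 -7.66044443e-01]]
[460.67460867 147.92203862  11.2753778 ]
[{"dx": -0.007, "dy": 0.0, "dz": 0.0, "rx": 0.0, "ry": 0.083, "rz": 0.0, "claw": -1}, {"dx": -0.007, "dy": 0.0, "dz": -0.001, "rx": 0.0, "ry": 0.084, "rz": 0.0, "claw": -1}, {"dx": -0.006, "dy": 0.001, "dz": -0.002, "rx": -0.001, "ry": 0.083, "rz": 0.001, "claw": -1}, {"dx": -0.007, "dy": 0.0, "dz": -0.003, "rx": 0.0, "ry": 0.084, "rz": 0.0, "claw": -1}, {"dx": -0.006, "dy": 0.0, "dz": -0.004, "rx": 0.0, "ry": 0.083, "rz": 0.0, "claw": -1}, {"dx": -0.005, "dy": 0.0, "dz": -0.004, "rx": 0.0, "ry": 0.084, "rz": 0.0, "claw": -1}, {"dx": -0.001, "dy": 0.0, "dz": 0.017, "rx": 0.0, "ry": 0.089, "rz": 0.0, "claw": -1}, {"dx": -0.002, "dy": 0.0, "dz": 0.017, "rx": 0.0, "ry": 0.089, "rz": 0.0, "claw": -1}, {"dx": -0.006, "dy": -0.001, "dz": 0.016, "rx": 0.0, "ry": 0.089, "rz": 0.0, "claw": -1}, {"dx": -0.007, "dy": 0.0, "dz": 0.016, "rx": 0.0, "ry": 0.089, "rz": 0.0, "claw": -1}]
[{"dx": -0.01, "dy": 0.0, "dz": 0.014, "rx": -0.001, "ry": 0.088, "rz": 0.0, "claw": -1}]
```

Emit:
arm_command([
  {"dx": -0.007, "dy": 0.0, "dz": 0.0, "rx": 0.0, "ry": 0.083, "rz": 0.0, "claw": -1},
  {"dx": -0.007, "dy": 0.0, "dz": -0.001, "rx": 0.0, "ry": 0.084, "rz": 0.0, "claw": -1},
  {"dx": -0.006, "dy": 0.001, "dz": -0.002, "rx": -0.001, "ry": 0.083, "rz": 0.001, "claw": -1},
  {"dx": -0.007, "dy": 0.0, "dz": -0.003, "rx": 0.0, "ry": 0.084, "rz": 0.0, "claw": -1},
  {"dx": -0.006, "dy": 0.0, "dz": -0.004, "rx": 0.0, "ry": 0.083, "rz": 0.0, "claw": -1},
  {"dx": -0.005, "dy": 0.0, "dz": -0.004, "rx": 0.0, "ry": 0.084, "rz": 0.0, "claw": -1},
  {"dx": -0.001, "dy": 0.0, "dz": 0.017, "rx": 0.0, "ry": 0.089, "rz": 0.0, "claw": -1},
  {"dx": -0.002, "dy": 0.0, "dz": 0.017, "rx": 0.0, "ry": 0.089, "rz": 0.0, "claw": -1},
  {"dx": -0.006, "dy": -0.001, "dz": 0.016, "rx": 0.0, "ry": 0.089, "rz": 0.0, "claw": -1},
  {"dx": -0.007, "dy": 0.0, "dz": 0.016, "rx": 0.0, "ry": 0.089, "rz": 0.0, "claw": -1},
])

```text
t: 11.78
eef_pos: [460.8, 148.6, 152.1]
tcp_rot: [3.131, -0.596, 1.442]
ft_force: [0.3, 0.4, -0.1]
opening: 0.999
```

```bash
python3 - <<'E'
from h import *
st()
t=tool(-7.5,40)
C=np.array([459.5,139,22.]); T=C+14*t.apply([0,0,1])
rows([(T+[0,0,100],t),(T+[0,0,40],t)],-1,dmax=35,amax=9)
p,d=look("scene")
cv2.imwrite(f"pics/scene5.png",cv2.resize(p[60:300,150:470,::-1],(800,600),interpolation=cv2.INTER_CUBIC))
E
```

```text
t 11.78 pos [460.8 148.6 152.1] rot [ 3.131 -0.596  1.442] q [-0.16  0.4   2.12  0.86  0.84 -0.69] F [ 0.3  0.4 -0.1] M [-0.27 -0.07  0.01] op 0.999
tool y az -7.7 tool z [ 0.082  0.555 -0.827] grasp pt [459.3 138.1 167.8]
[{"dx": -0.015, "dy": 0.0, "dz": 0.021, "rx": 0.003, "ry": 0.032, "rz": 0.001, "claw": -1}, {"dx": -0.015, "dy": 0.0, "dz": 0.02, "rx": 0.003, "ry": 0.033, "rz": 0.0, "claw": -1}, {"dx": -0.024, "dy": 0.0, "dz": 0.029, "rx": 0.0, "ry": 0.0, "rz": 0.0, "claw": -1}, {"dx": -0.025, "dy": 0.0, "dz": 0.028, "rx": 0.0, "ry": 0.0, "rz": 0.0, "claw": -1}]
```

View pics/scene5.png

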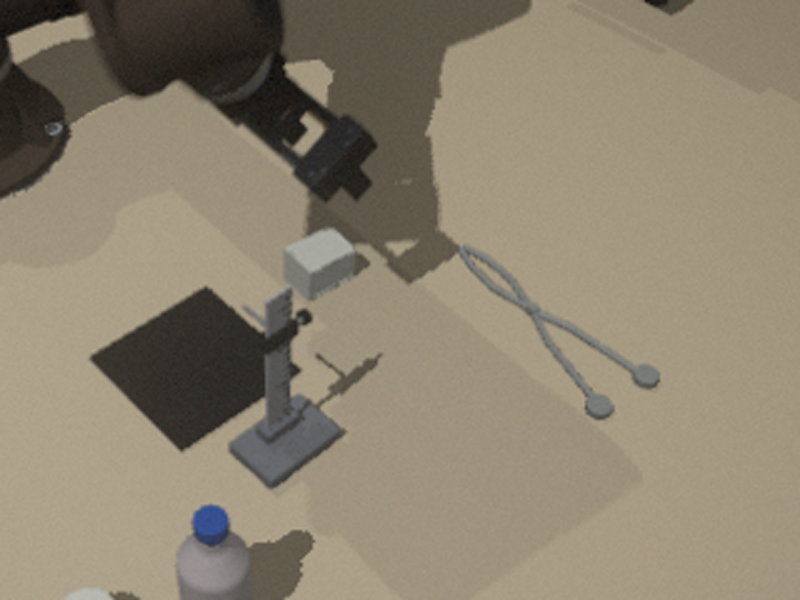

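The gripper at (340,160) comes from the robot's side, well clear of the rule. The crucible at (318,262) is undisturbed.

Emit:
arm_command([
  {"dx": -0.015, "dy": 0.0, "dz": 0.021, "rx": 0.003, "ry": 0.032, "rz": 0.001, "claw": -1},
  {"dx": -0.015, "dy": 0.0, "dz": 0.02, "rx": 0.003, "ry": 0.033, "rz": 0.0, "claw": -1},
  {"dx": -0.024, "dy": 0.0, "dz": 0.029, "rx": 0.0, "ry": 0.0, "rz": 0.0, "claw": -1},
  {"dx": -0.025, "dy": 0.0, "dz": 0.028, "rx": 0.0, "ry": 0.0, "rz": 0.0, "claw": -1},
  {"dx": 0, "dy": 0, "dz": 0, "rx": 0, "ry": 0, "rz": 0, "claw": -1},
])

```text
t: 12.45
eef_pos: [458.4, 146.0, 44.5]
tcp_rot: [-3.126, -0.699, 1.428]
ft_force: [0.2, 0.2, -0.1]
opening: 1.002
```

```bash
python3 - <<'E'
from h import *
st()
t=tool(-7.5,40)
C=np.array([459.5,139,22.]); T=C+14*t.apply([0,0,1])
rows([(T+[0,0,1],t)],-1,dmax=22,amax=9)
E
```

```text
t 12.45 pos [458.4 146.   44.5] rot [-3.126 -0.699  1.428] q [-0.21  0.66  2.2   1.17  0.77 -1.14] F [ 0.2  0.2 -0.1] M [-0.42 -0.02  0.04] op 1.002
tool y az -7.6 tool z [ 0.076  0.639 -0.765] grasp pt [456.9 133.9  59.1]
[{"dx": -0.012, "dy": 0.002, "dz": 0.016, "rx": -0.003, "ry": 0.0, "rz": -0.003, "claw": -1}, {"dx": -0.012, "dy": 0.001, "dz": 0.017, "rx": -0.002, "ry": -0.001, "rz": -0.003, "claw": -1}]
```

Emit:
arm_command([
  {"dx": -0.012, "dy": 0.002, "dz": 0.016, "rx": -0.003, "ry": 0.0, "rz": -0.003, "claw": -1},
  {"dx": -0.012, "dy": 0.001, "dz": 0.017, "rx": -0.002, "ry": -0.001, "rz": -0.003, "claw": -1},
  {"dx": 0, "dy": 0, "dz": 0, "rx": 0, "ry": 0, "rz": 0, "claw": -1},
])

```text
t: 12.82
eef_pos: [461.1, 148.5, 14.0]
tcp_rot: [-3.141, -0.696, 1.441]
ft_force: [-0.1, 0.5, -0.2]
opening: 1.002
```

```bash
python3 - <<'E'
from h import *
st()
t=tool(-7.5,40)
C=np.array([459.5,139,22.]); T=C+14*t.apply([0,0,1])
rows([(T+[0,0,1],t)],-1,dmax=22,amax=9)
E
```

```text
t 12.82 pos [461.1 148.5  14. ] rot [-3.141 -0.696  1.441] q [-0.21  0.73  2.2   1.26  0.74 -1.26] F [-0.1  0.5 -0.2] M [-0.36 -0.04  0.01] op 1.002
tool y az -7.4 tool z [ 0.082  0.636 -0.767] grasp pt [459.5 136.4  28.5]
[{"dx": -0.002, "dy": 0.0, "dz": 0.001, "rx": -0.001, "ry": 0.001, "rz": 0.0, "claw": -1}]
```

Emit:
arm_command([
  {"dx": -0.002, "dy": 0, "dz": 0.001, "rx": 0, "ry": 0, "rz": 0, "claw": 1},
  {"dx": 0, "dy": 0, "dz": 0, "rx": 0, "ry": 0, "rz": 0, "claw": 1},
  {"dx": 0, "dy": 0, "dz": 0, "rx": 0, "ry": 0, "rz": 0, "claw": 1},
  {"dx": 0, "dy": 0, "dz": 0, "rx": 0, "ry": 0, "rz": 0, "claw": 1},
  {"dx": 0, "dy": 0, "dz": 0, "rx": 0, "ry": 0, "rz": 0, "claw": 1},
  {"dx": 0, "dy": 0, "dz": 0, "rx": 0, "ry": 0, "rz": 0, "claw": 1},
  {"dx": 0, "dy": 0, "dz": 0, "rx": 0, "ry": 0, "rz": 0, "claw": 1},
  {"dx": 0, "dy": 0, "dz": 0, "rx": 0, "ry": 0, "rz": 0, "claw": 1},
])

```text
t: 13.82
eef_pos: [461.6, 147.8, 15.1]
tcp_rot: [3.14, -0.696, 1.442]
ft_force: [0.8, 0.2, 0.2]
opening: 0.46
```

```bash
python3 - <<'E'
from h import *
st()
p,r=pose()
c=r.inv().apply(np.array([459.6,139.1,22])-p); m=r.inv().apply([-np.sin(np.radians(-7.5)),np.cos(np.radians(-7.5)),0]); print(c,"mouth in tool",m)
np.savez("c2.npz",c=c,m=m)
Q=tool(-30,-50); print("mouth final",Q.apply(m))
T=np.array([460.5,-36,36])-Q.apply(c); print("place TCP",T)
rows([(p+[0,0,60],r),((459,130,190),tool(-10,0)),((455,90,190),tool(-25,-35)),(T+[0,0,80],Q)],1,dmax=35,amax=8)
E
```

```text
t 13.82 pos [461.6 147.8  15.1] rot [ 3.14  -0.696  1.442] q [-0.21  0.73  2.2   1.26  0.74 -1.26] F [0.8 0.2 0.2] M [-0.27  0.04  0.07] op 0.46
tool y az -7.4 tool z [ 0.084  0.636 -0.768] grasp pt [460.  135.7  29.6]
[ -2.35905729  -0.82082771 -11.01728668] mouth in tool [0.76753311 0.00150511 0.64100754]
mouth final [ 0.00246371  0.00125707 -0.99999617]
place TCP [457.74917843 -42.40621815  27.1110819 ]
[{"dx": 0.024, "dy": 0.0, "dz": -0.029, "rx": 0.0, "ry": 0.0, "rz": 0.0, "claw": 1}, {"dx": 0.024, "dy": 0.0, "dz": -0.029, "rx": 0.0, "ry": 0.0, "rz": 0.0, "claw": 1}, {"dx": 0.015, "dy": 0.0, "dz": -0.025, "rx": -0.002, "ry": -0.089, "rz": 0.006, "claw": 1}, {"dx": 0.011, "dy": 0.0, "dz": -0.027, "rx": -0.002, "ry": -0.088, "rz": 0.005, "claw": 1}, {"dx": 0.008, "dy": 0.0, "dz": -0.028, "rx": -0.002, "ry": -0.089, "rz": 0.006, "claw": 1}, {"dx": 0.004, "dy": 0.0, "dz": -0.028, "rx": -0.001, "ry": -0.088, "rz": 0.005, "claw": 1}, {"dx": -0.001, "dy": 0.0, "dz": -0.029, "rx": -0.002, "ry": -0.089, "rz": 0.006, "claw": 1}, {"dx": -0.01, "dy": 0.001, "dz": 0.0, "rx": 0.01, "ry": -0.0
[... 161 characters left out ...]
"rx": 0.01, "ry": -0.077, "rz": 0.032, "claw": 1}]
[{"dx": -0.01, "dy": 0.002, "dz": 0.004, "rx": 0.01, "ry": -0.077, "rz": 0.032, "claw": 1}, {"dx": -0.008, "dy": 0.003, "dz": 0.004, "rx": 0.011, "ry": -0.078, "rz": 0.032, "claw": 1}, {"dx": -0.012, "dy": 0.015, "dz": 0.034, "rx": 0.007, "ry": -0.033, "rz": 0.008, "claw": 1}, {"dx": -0.011, "dy": 0.015, "dz": 0.035, "rx": 0.008, "ry": -0.033, "rz": 0.009, "claw": 1}, {"dx": -0.008, "dy": 0.015, "dz": 0.034, "rx": 0.007, "ry": -0.034, "rz": 0.008, "claw": 1}, {"dx": -0.007, "dy": 0.017, "dz": 0.035, "rx": 0.008, "ry": -0.033, "rz": 0.008, "claw": 1}, {"dx": -0.004, "dy": 0.016, "dz": 0.035, "rx": 0.007, "ry": -0.033, "rz": 0.008, "claw": 1}]
```

```bash
python3 - <<'E'
from h import *
p,r=pose(); z=np.load("c2.npz"); c=z["c"]
Q=tool(-18,-50); t=Q.apply([0,0,1]); print("mouth final",Q.apply(z["m"]),t)
T=np.array([460.5,-36,36])-Q.apply(c); print("place TCP",T)
rows([(p+[0,0,60],r),((459,130,190),tool(-10,0)),((458,120,190),tool(-18,-35)),(T-120*t+[0,0,20],Q)],1,dmax=35,amax=8)
E
```

```text
mouth final [ 0.00214852  0.00174183 -0.99999617] [-0.23672075 -0.72855156 -0.64278761]
place TCP [459.14121813 -42.83815487  27.1110819 ]
[{"dx": 0.024, "dy": 0.0, "dz": -0.029, "rx": 0.0, "ry": 0.0, "rz": 0.0, "claw": 1}, {"dx": 0.024, "dy": 0.0, "dz": -0.029, "rx": 0.0, "ry": 0.0, "rz": 0.0, "claw": 1}, {"dx": 0.015, "dy": 0.0, "dz": -0.025, "rx": -0.002, "ry": -0.089, "rz": 0.006, "claw": 1}, {"dx": 0.011, "dy": 0.0, "dz": -0.027, "rx": -0.002, "ry": -0.088, "rz": 0.005, "claw": 1}, {"dx": 0.008, "dy": 0.0, "dz": -0.028, "rx": -0.002, "ry": -0.089, "rz": 0.006, "claw": 1}, {"dx": 0.004, "dy": 0.0, "dz": -0.028, "rx": -0.001, "ry": -0.088, "rz": 0.005, "claw": 1}, {"dx": -0.001, "dy": 0.0, "dz": -0.029, "rx": -0.002, "ry": -0.089, "rz": 0.006, "claw": 1}, {"dx": -0.002, "dy": 0.0, "dz": 0.0, "rx": 0.005, "ry": -0.078, "rz": 0.017, "claw": 1}, {"dx": -0.003, "dy": 0.0, "dz": 0.0, "rx": 0.006, "ry": -0.077, "rz": 0.017, "claw": 1}, {"dx": -0.002, "dy": 0.001, "dz": 0.001, "rx": 0.005, "ry": -0.078, "rz": 0.018, "claw": 1}]
[{"dx": -0.003, "dy": 0.0, "dz": 0.001, "rx": 0.005, "ry": -0.078, "rz": 0.017, "claw": 1}, {"dx": -0.002, "dy": 0.001, "dz": 0.001, "rx": 0.006, "ry": -0.077, "rz": 0.017, "claw": 1}, {"dx": -0.006, "dy": 0.021, "dz": 0.037, "rx": 0.0, "ry": -0.056, "rz": 0.0, "claw": 1}, {"dx": -0.002, "dy": 0.022, "dz": 0.038, "rx": 0.0, "ry": -0.055, "rz": 0.0, "claw": 1}, {"dx": 0.001, "dy": 0.021, "dz": 0.037, "rx": 0.0, "ry": -0.056, "rz": 0.0, "claw": 1}]
```

Emit:
arm_command([
  {"dx": 0.024, "dy": 0.0, "dz": -0.029, "rx": 0.0, "ry": 0.0, "rz": 0.0, "claw": 1},
  {"dx": 0.024, "dy": 0.0, "dz": -0.029, "rx": 0.0, "ry": 0.0, "rz": 0.0, "claw": 1},
  {"dx": 0.015, "dy": 0.0, "dz": -0.025, "rx": -0.002, "ry": -0.089, "rz": 0.006, "claw": 1},
  {"dx": 0.011, "dy": 0.0, "dz": -0.027, "rx": -0.002, "ry": -0.088, "rz": 0.005, "claw": 1},
  {"dx": 0.008, "dy": 0.0, "dz": -0.028, "rx": -0.002, "ry": -0.089, "rz": 0.006, "claw": 1},
  {"dx": 0.004, "dy": 0.0, "dz": -0.028, "rx": -0.001, "ry": -0.088, "rz": 0.005, "claw": 1},
  {"dx": -0.001, "dy": 0.0, "dz": -0.029, "rx": -0.002, "ry": -0.089, "rz": 0.006, "claw": 1},
  {"dx": -0.002, "dy": 0.0, "dz": 0.0, "rx": 0.005, "ry": -0.078, "rz": 0.017, "claw": 1},
  {"dx": -0.003, "dy": 0.0, "dz": 0.0, "rx": 0.006, "ry": -0.077, "rz": 0.017, "claw": 1},
  {"dx": -0.002, "dy": 0.001, "dz": 0.001, "rx": 0.005, "ry": -0.078, "rz": 0.018, "claw": 1},
])

```text
t: 15.08
eef_pos: [457.4, 121.5, 188.4]
tcp_rot: [-3.129, 0.365, 1.312]
ft_force: [0.3, -0.4, -2.8]
opening: 0.463
```

Emit:
arm_command([
  {"dx": -0.003, "dy": 0.0, "dz": 0.001, "rx": 0.005, "ry": -0.078, "rz": 0.017, "claw": 1},
  {"dx": -0.002, "dy": 0.001, "dz": 0.001, "rx": 0.006, "ry": -0.077, "rz": 0.017, "claw": 1},
  {"dx": 0, "dy": 0, "dz": 0, "rx": 0, "ry": 0, "rz": 0, "claw": 1},
])

```text
t: 15.45
eef_pos: [456.5, 118.2, 187.3]
tcp_rot: [-3.138, 0.618, 1.254]
ft_force: [0.2, -0.2, -2.3]
opening: 0.462
```

```bash
python3 - <<'E'
from h import *
st()
p,r=pose(); z=np.load("c2.npz"); c=z["c"]
Q=tool(-18,-50); t=Q.apply([0,0,1])
T=np.array([460.5,-36,36])-Q.apply(c)
rows([(T-120*t+[0,0,20],Q)],1,dmax=35,amax=8)
p,d=look("scene")
cv2.imwrite(f"pics/scene6.png",cv2.resize(p[30:270,150:470,::-1],(800,600),interpolation=cv2.INTER_CUBIC))
E
```

```text
t 15.45 pos [456.5 118.2 187.3] rot [-3.138  0.618  1.254] q [ 0.37  0.51  1.77 -0.48  1.32  0.92] F [ 0.2 -0.2 -2.3] M [ 0.49 -0.23 -0.01] op 0.462
tool y az -18.3 tool z [-0.184 -0.549 -0.815] grasp pt [460.  128.6 202.8]
[{"dx": -0.005, "dy": 0.022, "dz": 0.036, "rx": -0.001, "ry": -0.054, "rz": 0.0, "claw": 1}, {"dx": -0.002, "dy": 0.022, "dz": 0.036, "rx": -0.001, "ry": -0.054, "rz": -0.001, "claw": 1}, {"dx": 0.0, "dy": 0.022, "dz": 0.036, "rx": -0.001, "ry": -0.054, "rz": 0.0, "claw": 1}]
```

View pics/scene6.png

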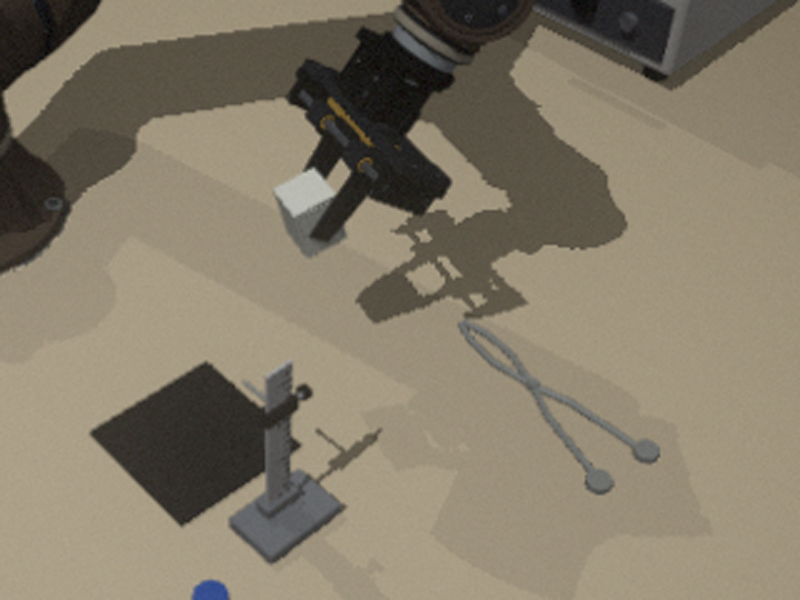

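The crucible now has its closed base up at (305,190), and the gripper is approaching the mat from the left.

Emit:
arm_command([
  {"dx": -0.005, "dy": 0.022, "dz": 0.036, "rx": -0.001, "ry": -0.054, "rz": 0.0, "claw": 1},
  {"dx": -0.002, "dy": 0.022, "dz": 0.036, "rx": -0.001, "ry": -0.054, "rz": -0.001, "claw": 1},
  {"dx": 0.0, "dy": 0.022, "dz": 0.036, "rx": -0.001, "ry": -0.054, "rz": 0.0, "claw": 1},
  {"dx": 0, "dy": 0, "dz": 0, "rx": 0, "ry": 0, "rz": 0, "claw": 1},
])

```text
t: 16.0
eef_pos: [488.3, 41.7, 124.8]
tcp_rot: [-3.141, 0.863, 1.257]
ft_force: [-0.7, 0.2, -1.5]
opening: 0.458
```

```bash
python3 - <<'E'
from h import *
st()
p,r=pose(); z=np.load("c2.npz"); c=z["c"]
Q=tool(-18,-50); t=Q.apply([0,0,1])
T=np.array([460.5,-36,36])-Q.apply(c)
rows([(T-40*t+[0,0,12],Q),(T+[0,0,12],Q)],1,dmax=28,amax=8)
E
```

```text
t 16.0 pos [488.3  41.7 124.8] rot [-3.141  0.863  1.257] q [ 0.3   0.69  1.77 -0.69  1.34  1.01] F [-0.7  0.2 -1.5] M [ 0.63 -0.24  0.02] op 0.458
tool y az -18.0 tool z [-0.235 -0.722 -0.65 ] grasp pt [492.8  55.5 137.2]
[{"dx": 0.002, "dy": 0.0, "dz": 0.026, "rx": 0.0, "ry": -0.002, "rz": 0.0, "claw": 1}, {"dx": 0.003, "dy": -0.001, "dz": 0.026, "rx": 0.0, "ry": -0.001, "rz": 0.0, "claw": 1}, {"dx": 0.002, "dy": 0.0, "dz": 0.026, "rx": 0.0, "ry": -0.002, "rz": 0.0, "claw": 1}, {"dx": 0.003, "dy": -0.001, "dz": 0.027, "rx": 0.0, "ry": -0.001, "rz": 0.0, "claw": 1}, {"dx": 0.0, "dy": 0.0, "dz": 0.025, "rx": 0.0, "ry": 0.0, "rz": 0.0, "claw": 1}, {"dx": 0.0, "dy": 0.0, "dz": 0.025, "rx": 0.0, "ry": 0.0, "rz": 0.0, "claw": 1}]
```

Emit:
arm_command([
  {"dx": 0.002, "dy": 0.0, "dz": 0.026, "rx": 0.0, "ry": -0.002, "rz": 0.0, "claw": 1},
  {"dx": 0.003, "dy": -0.001, "dz": 0.026, "rx": 0.0, "ry": -0.001, "rz": 0.0, "claw": 1},
  {"dx": 0.002, "dy": 0.0, "dz": 0.026, "rx": 0.0, "ry": -0.002, "rz": 0.0, "claw": 1},
  {"dx": 0.003, "dy": -0.001, "dz": 0.027, "rx": 0.0, "ry": -0.001, "rz": 0.0, "claw": 1},
  {"dx": 0, "dy": 0, "dz": 0, "rx": 0, "ry": 0, "rz": 0, "claw": 1},
])

```text
t: 16.62
eef_pos: [468.3, -12.4, 67.9]
tcp_rot: [3.134, 0.851, 1.248]
ft_force: [-0.4, -0.0, -1.4]
opening: 0.458
```

```bash
python3 - <<'E'
from h import *
st()
p,r=pose(); z=np.load("c2.npz"); c=z["c"]
Q=tool(-18,-50); t=Q.apply([0,0,1])
T=np.array([460.5,-36,36])-Q.apply(c)
rows([(T+[0,0,12],Q)],1,dmax=28,amax=8)
for n in("scene","top"):
    p,d=look(n); a=p[90:270,150:390] if n=="scene" else p[120:300,180:420]
    cv2.imwrite(f"pics/{n}7.png",cv2.resize(a[:,:,::-1],(800,600),interpolation=cv2.INTER_CUBIC))
E
```

```text
t 16.62 pos [468.3 -12.4  67.9] rot [3.134 0.851 1.248] q [ 0.21  0.74  1.9  -0.79  1.16  1.11] F [-0.4 -0.  -1.4] M [ 0.63 -0.28  0.02] op 0.458
tool y az -18.2 tool z [-0.231 -0.716 -0.659] grasp pt [472.7   1.2  80.4]
[{"dx": 0.0, "dy": 0.0, "dz": 0.027, "rx": 0.0, "ry": -0.007, "rz": -0.002, "claw": 1}, {"dx": 0.001, "dy": 0.001, "dz": 0.027, "rx": 0.001, "ry": -0.007, "rz": -0.002, "claw": 1}]
```

View pics/scene7.png

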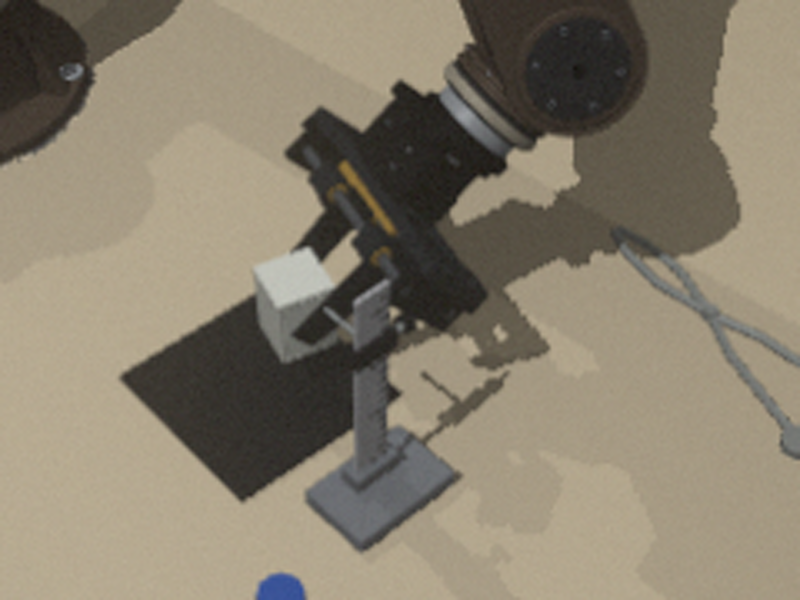

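View pics/top7.png

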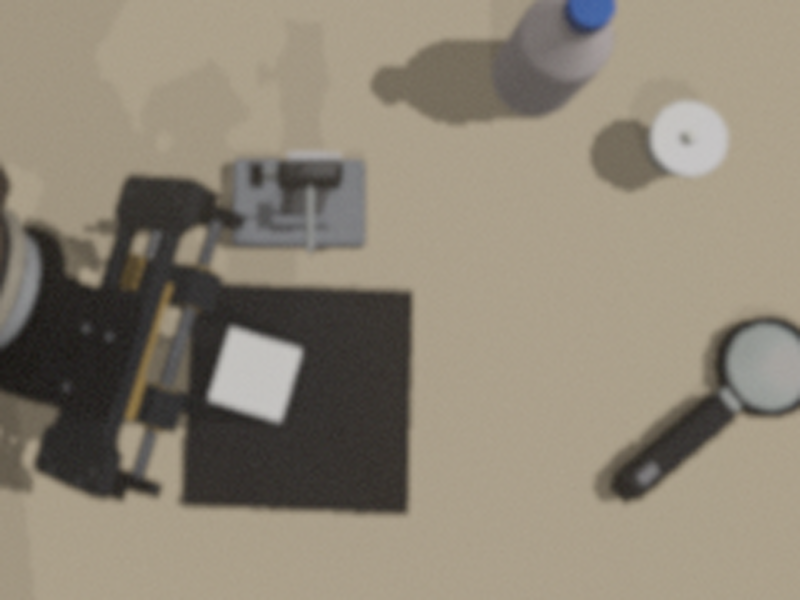

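The crucible is held base-up and level over the mat. The gripper's end block, at top crop (235,215), is near the rule, so I check its clearance along the remaining path numerically.

```bash
python3 - <<'E'
from h import *
from scipy.spatial import cKDTree
T=np.array([459.1,-42.8,28.]); p,r=pose(); sh=T-p; print(sh)
obst=[];grip=[]
for n in("top","scene"):
    P=cloud(n);_,d=load(n);z=P[...,2];X=P[...,0];Y=P[...,1]
    # gripper points: box in the tool frame
    L=r.inv().apply((P-p).reshape(-1,3)).reshape(P.shape)
    g=(d>0)&(L[...,2]<-60)&(L[...,2]>-220)&(abs(L[...,0])<50)&(abs(L[...,1])<100)&(z>25)
    o=(d>0)&(z>10)&(X>530)&(Y<8)&(Y>-85)&(X<630)&~g
    print(n,g.sum(),o.sum(),"gripper local extents",L[g].min(0).round(),L[g].max(0).round(), "max x world",P[g][:,0].max())
    grip.append(P[g]);obst.append(P[o])
G=np.vstack(grip);O=np.vstack(obst)
for f in(0,.5,1):
    D,i=cKDTree(O).query(G+sh*f); k=D.argmin(); print(f,D.min(),(G+sh*f)[k],O[i[k]])
E
```

```text
[-10.22793209 -31.01896494 -40.55795365]
top 4351 1062 gripper local extents [ -44.  -90. -220.] [ 35.  90. -60.] max x world 586.0565344501208
scene 3007 1419 gripper local extents [ -42.  -90. -220.] [ 35.  92. -60.] max x world 587.5344822364918
0 17.050520215729467 [561.13974117   2.33250166 150.97976953] [575.95615279  -5.94944661 152.59331194]
0.5 12.313673888338869 [567.42799466   2.48924449 149.82102478] [575.95615279  -5.94944661 152.59331194]
1 21.299560588406678 [562.29329162  -7.03057303 134.49299817] [576.35061962  -9.73118785 150.26542634]
```

```bash
cat > clr.py <<'E'
from h import *
from scipy.spatial import cKDTree
p,r=pose(); obst=[];grip=[]
for n in("top","scene"):
    P=cloud(n);_,d=load(n);z=P[...,2];X=P[...,0];Y=P[...,1]
    L=r.inv().apply((P-p).reshape(-1,3)).reshape(P.shape)
    g=(d>0)&(L[...,2]<-60)&(L[...,2]>-220)&(abs(L[...,0])<50)&(abs(L[...,1])<100)&(z>25)
    o=(d>0)&(z>10)&(X>530)&(Y<8)&(Y>-85)&(X<630)&~g
    grip.append(P[g]);obst.append(P[o])
G=np.vstack(grip);O=np.vstack(obst);KT=cKDTree(O)
def path(a,b):
    print([round(float(KT.query(G+np.array(a)+(np.array(b)-np.array(a))*f)[0].min()),1) for f in np.linspace(0,1,6)])
E
python3 - <<'E'
from clr import *
path((0,0,0),(-15,0,-32)); path((-15,0,-32),(-15,-31,-32)); path((-15,-31,-32),(-10,-31,-40))
Q=tool(-18,-50)
rows([(p+[-15,0,-32],Q),(p+[-15,-31,-32],Q)],1,dmax=20)
E
```

```text
[17.1, 19.9, 20.8, 23.9, 28.4, 33.5]
[33.5, 29.4, 25.7, 22.1, 19.9, 18.4]
[18.4, 18.5, 18.9, 19.4, 20.1, 20.7]
[{"dx": 0.013, "dy": -0.009, "dz": 0.015, "rx": 0.001, "ry": -0.007, "rz": -0.002, "claw": 1}, {"dx": 0.013, "dy": -0.009, "dz": 0.016, "rx": 0.001, "ry": -0.007, "rz": -0.002, "claw": 1}, {"dx": -0.012, "dy": 0.006, "dz": 0.014, "rx": 0.0, "ry": 0.0, "rz": 0.0, "claw": 1}, {"dx": -0.011, "dy": 0.006, "dz": 0.014, "rx": 0.0, "ry": 0.0, "rz": 0.0, "claw": 1}]
```

Going down first and then in keeps at least 18 mm clearance.

Emit:
arm_command([
  {"dx": 0.013, "dy": -0.009, "dz": 0.015, "rx": 0.001, "ry": -0.007, "rz": -0.002, "claw": 1},
  {"dx": 0.013, "dy": -0.009, "dz": 0.016, "rx": 0.001, "ry": -0.007, "rz": -0.002, "claw": 1},
  {"dx": 0, "dy": 0, "dz": 0, "rx": 0, "ry": 0, "rz": 0, "claw": 1},
])

```text
t: 17.1
eef_pos: [454.2, -10.5, 36.0]
tcp_rot: [3.137, 0.871, 1.255]
ft_force: [0.7, 0.2, -1.2]
opening: 0.461
```

```bash
python3 - <<'E'
from h import *
st()
p,r=pose();c=np.load("c2.npz")["c"]; print("cruc centre",p+r.apply(c),"mouth",r.apply(np.load("c2.npz")["m"]))
Q=tool(-18,-50)
rows([((454,-43,p[2]),Q)],1,dmax=16)
E
```

```text
t 17.1 pos [454.2 -10.5  36. ] rot [3.137 0.871 1.255] q [ 0.23  0.8   1.93 -0.82  1.12  1.18] F [ 0.7  0.2 -1.2] M [ 0.61 -0.28  0.01] op 0.461
tool y az -17.9 tool z [-0.234 -0.728 -0.644] grasp pt [458.6   3.3  48.2]
cruc centre [455.48626532  -3.66244812  44.85896179] mouth [ 0.00526783  0.0027829  -0.99998225]
[{"dx": -0.008, "dy": 0.004, "dz": 0.01, "rx": 0.001, "ry": 0.0, "rz": 0.0, "claw": 1}, {"dx": -0.009, "dy": 0.004, "dz": 0.01, "rx": 0.0, "ry": -0.001, "rz": 0.0, "claw": 1}, {"dx": -0.008, "dy": 0.004, "dz": 0.01, "rx": 0.001, "ry": 0.0, "rz": -0.001, "claw": 1}]
```

Emit:
arm_command([
  {"dx": -0.008, "dy": 0.004, "dz": 0.01, "rx": 0.001, "ry": 0.0, "rz": 0.0, "claw": 1},
  {"dx": -0.009, "dy": 0.004, "dz": 0.01, "rx": 0.0, "ry": -0.001, "rz": 0.0, "claw": 1},
  {"dx": -0.008, "dy": 0.004, "dz": 0.01, "rx": 0.001, "ry": 0.0, "rz": -0.001, "claw": 1},
  {"dx": 0, "dy": 0, "dz": 0, "rx": 0, "ry": 0, "rz": 0, "claw": 1},
])

```text
t: 17.6
eef_pos: [454.3, -45.5, 36.7]
tcp_rot: [3.14, 0.871, 1.255]
ft_force: [-1.0, 0.3, -2.2]
opening: 0.463
```

```bash
python3 - <<'E'
from h import *
st()
p,r=pose();z=np.load("c2.npz");c=z["c"]; print("cruc centre",p+r.apply(c),"mouth",r.apply(z["m"]))
p2,d=look("top"); look("scene")
cv2.imwrite(f"pics/top8.png",cv2.resize(p2[150:300,200:400,::-1],(800,600),interpolation=cv2.INTER_CUBIC))
P=cloud("top");m=(d>0)&(P[...,2]>66)&(P[...,2]<85)&(p2.mean(2)>110)&(P[...,0]>410)&(P[...,0]<520)&(abs(P[...,1]+36)<45)
q=P[m];print(m.sum(),np.median(q,0),[np.round(a,1) for a in cv2.minAreaRect(q[:,:2].astype(np.float32))])
# mat from initial
Q=tool(-18,-50)
T=np.array([460.5,-35.8,36])-Q.apply(c)
rows([(T+[0,0,2],Q)],1,dmax=16)
E
```

```text
t 17.6 pos [454.3 -45.5  36.7] rot [3.14  0.871 1.255] q [ 0.16  0.79  1.95 -0.87  1.09  1.18] F [-1.   0.3 -2.2] M [ 0.65 -0.36  0.  ] op 0.463
tool y az -18.0 tool z [-0.236 -0.728 -0.644] grasp pt [458.8 -31.7  48.9]
cruc centre [455.68868653 -38.71475738  45.60310039] mouth [ 0.00323709  0.00265417 -0.99999124]
479 [457.36284291 -38.46057003  76.1595188 ] [array([457.6, -39. ]), array([44. , 46.8]), np.float64(71.7)]
[{"dx": 0.01, "dy": 0.005, "dz": 0.003, "rx": 0.001, "ry": -0.001, "rz": 0.0, "claw": 1}]
```

View pics/top8.png

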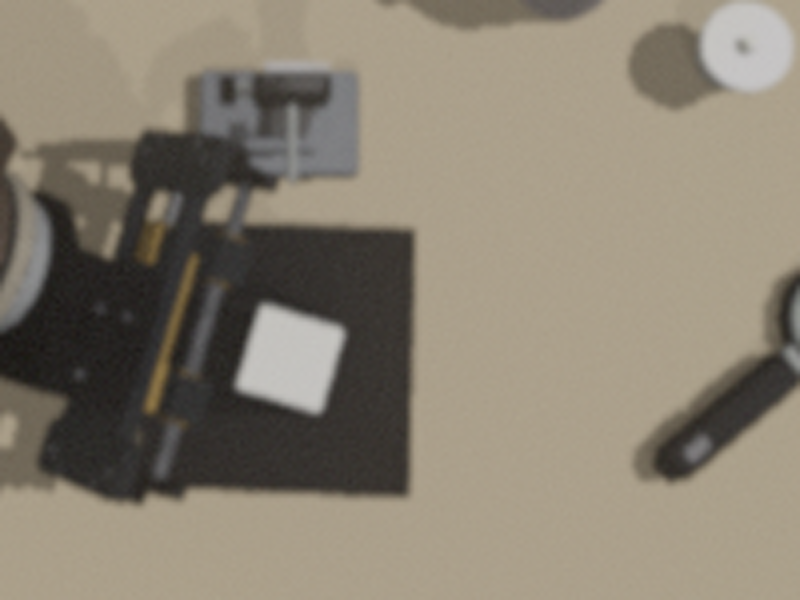

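The base is measured about 3 mm off the mat's middle in x and y and 9 mm high. The final shift follows.

```bash
python3 - <<'E'
from h import *
p,r=pose();Q=tool(-18,-50)
rows([(p+[2.8,3.2,-7],Q),(p+[2.8,3.2,-9],Q)],1)
E
```

```text
[{"dx": 0.01, "dy": 0.002, "dz": 0.002, "rx": 0.001, "ry": -0.001, "rz": 0.0, "claw": 1}, {"dx": 0.002, "dy": 0.0, "dz": 0.002, "rx": 0.0, "ry": 0.0, "rz": 0.0, "claw": 1}]
```

Emit:
arm_command([
  {"dx": 0.01, "dy": 0.002, "dz": 0.002, "rx": 0.001, "ry": -0.001, "rz": 0.0, "claw": 1},
  {"dx": 0, "dy": 0, "dz": 0, "rx": 0, "ry": 0, "rz": 0, "claw": 1},
])

```text
t: 17.95
eef_pos: [457.6, -41.0, 29.0]
tcp_rot: [3.141, 0.873, 1.256]
ft_force: [0.1, -0.6, -2.2]
opening: 0.461
```

```bash
python3 - <<'E'
from h import *
st()
p,r=pose();z=np.load("c2.npz");c=z["c"]; print("cruc centre",p+r.apply(c),"mouth",r.apply(z["m"]))
E
```

```text
t 17.95 pos [457.6 -41.   29. ] rot [3.141 0.873 1.256] q [ 0.17  0.81  1.94 -0.87  1.09  1.19] F [ 0.1 -0.6 -2.2] M [ 0.64 -0.29  0.04] op 0.461
tool y az -18.0 tool z [-0.237 -0.728 -0.643] grasp pt [462.1 -27.2  41.2]
cruc centre [458.95482678 -34.15383277  37.84116826] mouth [ 0.00233909  0.00169374 -0.99999583]
```

Emit:
arm_command([
  {"dx": 0.002, "dy": 0, "dz": 0.0015, "rx": 0, "ry": 0, "rz": 0, "claw": 1},
  {"dx": 0, "dy": 0, "dz": 0, "rx": 0, "ry": 0, "rz": 0, "claw": 1},
])

```text
t: 18.2
eef_pos: [457.7, -40.6, 27.3]
tcp_rot: [3.141, 0.874, 1.257]
ft_force: [0.2, -1.1, -0.9]
opening: 0.461
```

Emit:
arm_command([
  {"dx": 0.001, "dy": 0, "dz": 0.001, "rx": 0, "ry": 0, "rz": 0, "claw": 1},
  {"dx": 0, "dy": 0, "dz": 0, "rx": 0, "ry": 0, "rz": 0, "claw": 1},
])

```text
t: 18.45
eef_pos: [457.7, -40.5, 27.3]
tcp_rot: [3.14, 0.876, 1.256]
ft_force: [0.9, -0.5, -2.3]
opening: 0.46
```

Emit:
arm_command([
  {"dx": 0.002, "dy": 0, "dz": 0.002, "rx": 0, "ry": 0, "rz": 0, "claw": 1},
  {"dx": 0, "dy": 0, "dz": 0, "rx": 0, "ry": 0, "rz": 0, "claw": 1},
])

```text
t: 18.7
eef_pos: [457.9, -40.4, 27.1]
tcp_rot: [3.137, 0.878, 1.254]
ft_force: [-0.1, 0.3, -2.8]
opening: 0.458
```

Emit:
arm_command([
  {"dx": 0, "dy": 0, "dz": 0, "rx": 0, "ry": 0, "rz": 0, "claw": 1},
])

```text
t: 18.82
eef_pos: [457.9, -40.3, 27.0]
tcp_rot: [3.136, 0.878, 1.254]
ft_force: [-0.0, 0.7, -2.4]
opening: 0.46
```

```bash
cat > base.py <<'E'
from h import *
def base(n):
    p2,d=look(n); P=cloud(n);m=(d>0)&(P[...,2]>60)&(P[...,2]<85)&(p2.mean(2)>(110 if n=="top" else 120))&(P[...,0]>410)&(P[...,0]<520)&(abs(P[...,1]+36)<45)
    q=P[m];print(n,m.sum(),np.median(q,0).round(1),[np.round(a,1) for a in cv2.minAreaRect(q[:,:2].astype(np.float32))])
    A=np.c_[q[:,:2]-q[:,:2].mean(0),np.ones(len(q))]; print("plane",np.linalg.lstsq(A,q[:,2],rcond=None)[0].round(4))
    return p2
E
python3 - <<'E'
from base import *
st(); p=base("top"); s=base("scene")
cv2.imwrite(f"pics/scene9.png",cv2.resize(s[120:240,180:340,::-1],(800,600),interpolation=cv2.INTER_CUBIC))
E
```

```text
t 18.82 pos [457.9 -40.3  27. ] rot [3.136 0.878 1.254] q [ 0.17  0.82  1.94 -0.87  1.09  1.19] F [-0.   0.7 -2.4] M [ 0.62 -0.24  0.05] op 0.46
tool y az -17.9 tool z [-0.235 -0.733 -0.639] grasp pt [462.4 -26.4  39.1]
top 456 [460.2 -33.   66.8] [array([460.9, -33.7]), array([43.8, 46.6]), np.float64(72.0)]
plane [-2.20000e-03 -6.50000e-03  6.67917e+01]
scene 285 [461.8 -34.5  66.5] [array([455.8, -26.2]), array([56. , 60.9]), np.float64(71.5)]
plane [-8.20000e-03  3.37000e-02  6.63997e+01]
```

View pics/scene9.png

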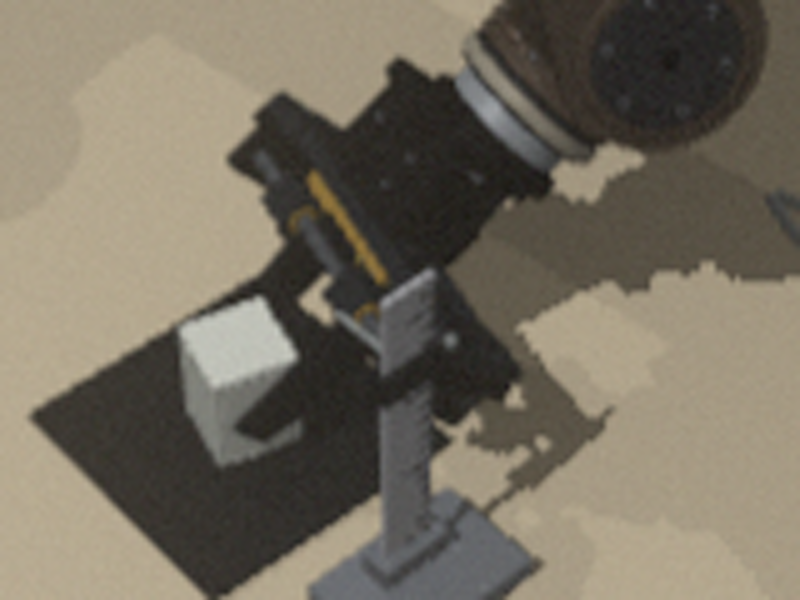

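The base reads 66.0 mm after bias correction, level, and about 2 mm from the mat's middle, so it is seated on the mat. I plan the release and retreat with the clearance check.

```bash
python3 - <<'E'
from clr import *
path((0,0,0),(-6,50,4)); path((-6,50,4),(-30,90,60)); path((-30,90,60),(-30,120,160))
rows([(p+[-3,25,2],r),(p+[-6,50,4],r),(p+[-30,90,60],r),(p+[-30,120,160],r)],-1,dmax=40)
E
```

```text
[25.8, 30.1, 35.6, 41.6, 47.9, 55.3]
[55.3, 59.9, 66.1, 73.0, 81.4, 91.4]
[91.4, 100.3, 112.1, 123.9, 134.5, 147.3]
[{"dx": 0.016, "dy": -0.013, "dz": -0.024, "rx": 0.0, "ry": 0.0, "rz": 0.0, "claw": -1}, {"dx": 0.017, "dy": -0.013, "dz": -0.023, "rx": 0.0, "ry": 0.0, "rz": 0.0, "claw": -1}, {"dx": -0.015, "dy": -0.022, "dz": -0.037, "rx": 0.0, "ry": 0.0, "rz": 0.0, "claw": -1}, {"dx": -0.015, "dy": -0.022, "dz": -0.038, "rx": 0.0, "ry": 0.0, "rz": 0.0, "claw": -1}, {"dx": -0.024, "dy": -0.004, "dz": -0.036, "rx": 0.0, "ry": 0.0, "rz": 0.0, "claw": -1}, {"dx": -0.025, "dy": -0.004, "dz": -0.035, "rx": 0.0, "ry": 0.0, "rz": 0.0, "claw": -1}, {"dx": -0.024, "dy": -0.003, "dz": -0.036, "rx": 0.0, "ry": 0.0, "rz": 0.0, "claw": -1}]
```

Emit:
arm_command([
  {"dx": 0, "dy": 0, "dz": 0, "rx": 0, "ry": 0, "rz": 0, "claw": -1},
  {"dx": 0, "dy": 0, "dz": 0, "rx": 0, "ry": 0, "rz": 0, "claw": -1},
  {"dx": 0, "dy": 0, "dz": 0, "rx": 0, "ry": 0, "rz": 0, "claw": -1},
  {"dx": 0, "dy": 0, "dz": 0, "rx": 0, "ry": 0, "rz": 0, "claw": -1},
  {"dx": 0, "dy": 0, "dz": 0, "rx": 0, "ry": 0, "rz": 0, "claw": -1},
  {"dx": 0, "dy": 0, "dz": 0, "rx": 0, "ry": 0, "rz": 0, "claw": -1},
])

```text
t: 19.68
eef_pos: [457.7, -40.7, 26.7]
tcp_rot: [3.138, 0.878, 1.254]
ft_force: [0.0, 0.2, 0.9]
opening: 0.986
```

```bash
python3 - <<'E'
from clr import *
path((0,0,0),(6,50,4)); path((6,50,4),(-20,90,60))
rows([(p+[3,25,2],r),(p+[6,50,4],r),(p+[-20,90,60],r),(p+[-20,120,160],r)],-1,dmax=40)
E
```

```text
[25.8, 28.9, 33.6, 38.4, 44.1, 51.2]
[51.2, 55.3, 59.4, 66.2, 74.9, 85.2]
[{"dx": 0.018, "dy": -0.006, "dz": -0.025, "rx": 0.0, "ry": 0.0, "rz": 0.0, "claw": -1}, {"dx": 0.018, "dy": -0.006, "dz": -0.026, "rx": 0.0, "ry": 0.0, "rz": 0.0, "claw": -1}, {"dx": -0.015, "dy": -0.023, "dz": -0.037, "rx": 0.0, "ry": 0.0, "rz": 0.0, "claw": -1}, {"dx": -0.015, "dy": -0.023, "dz": -0.036, "rx": 0.0, "ry": 0.0, "rz": 0.0, "claw": -1}, {"dx": -0.025, "dy": -0.004, "dz": -0.036, "rx": 0.0, "ry": 0.0, "rz": 0.0, "claw": -1}, {"dx": -0.024, "dy": -0.004, "dz": -0.036, "rx": 0.0, "ry": 0.0, "rz": 0.0, "claw": -1}, {"dx": -0.025, "dy": -0.004, "dz": -0.036, "rx": 0.0, "ry": 0.0, "rz": 0.0, "claw": -1}]
```

Emit:
arm_command([
  {"dx": 0.018, "dy": -0.006, "dz": -0.025, "rx": 0.0, "ry": 0.0, "rz": 0.0, "claw": -1},
  {"dx": 0.018, "dy": -0.006, "dz": -0.026, "rx": 0.0, "ry": 0.0, "rz": 0.0, "claw": -1},
  {"dx": -0.015, "dy": -0.023, "dz": -0.037, "rx": 0.0, "ry": 0.0, "rz": 0.0, "claw": -1},
  {"dx": -0.015, "dy": -0.023, "dz": -0.036, "rx": 0.0, "ry": 0.0, "rz": 0.0, "claw": -1},
  {"dx": -0.025, "dy": -0.004, "dz": -0.036, "rx": 0.0, "ry": 0.0, "rz": 0.0, "claw": -1},
  {"dx": -0.024, "dy": -0.004, "dz": -0.036, "rx": 0.0, "ry": 0.0, "rz": 0.0, "claw": -1},
  {"dx": -0.025, "dy": -0.004, "dz": -0.036, "rx": 0.0, "ry": 0.0, "rz": 0.0, "claw": -1},
  {"dx": 0, "dy": 0, "dz": 0, "rx": 0, "ry": 0, "rz": 0, "claw": -1},
])

```text
t: 20.68
eef_pos: [436.4, 83.4, 191.4]
tcp_rot: [3.141, 0.878, 1.256]
ft_force: [0.1, 0.5, -0.7]
opening: 0.999
```

```bash
python3 - <<'E'
from base import *
st(); p=base("top"); s=base("scene")
cv2.imwrite(f"pics/top10.png",cv2.resize(p[:,:,::-1],(800,600),interpolation=cv2.INTER_CUBIC))
cv2.imwrite(f"pics/loupe10.png",cv2.resize(p[190:290,340:460,::-1],(720,600),interpolation=cv2.INTER_CUBIC))
P=cloud("top"); 
# mat dark again
d=load("top")[1]; g=p.mean(2); m=(g<45)&(abs(P[...,2]-6)<6)&(d>0)&(P[...,0]>370)&(P[...,0]<550)&(P[...,1]<50)&(P[...,1]>-125)
q=P[m]; print("mat",q.min(0),q.max(0),[np.round(a,1) for a in cv2.minAreaRect(q[:,:2].astype(np.float32))])
# loupe
m=(d>0)&(g<75)&(P[...,0]>370)&(P[...,0]<560)&(P[...,1]<-200)&(P[...,1]>-400)
for lo,hi in((9,30),(16,30)):
    k=m&(P[...,2]>lo)&(P[...,2]<hi); q=P[k]; print(lo,len(q),q.min(0),q.max(0),[np.round(a,1) for a in cv2.minAreaRect(q[:,:2].astype(np.float32))])
E
```

```text
t 20.68 pos [436.4  83.4 191.4] rot [3.141 0.878 1.256] q [ 0.4   0.57  1.8  -0.63  1.46  1.01] F [ 0.1  0.5 -0.7] M [ 0.45 -0.21 -0.06] op 0.999
tool y az -18.0 tool z [-0.237 -0.732 -0.638] grasp pt [440.9  97.3 203.5]
top 453 [460.2 -33.3  66.7] [array([460.4, -33.5]), array([43.8, 43.9]), np.float64(72.1)]
plane [-1.10000e-03  0.00000e+00  6.67567e+01]
scene 277 [461.7 -35.1  66.7] [array([461.4, -34.1]), array([45.3, 45.7]), np.float64(72.8)]
plane [-4.50000e-03  6.40000e-03  6.65458e+01]
mat [ 385.72886151 -109.23746789    1.9470548 ] [532.37998826  36.92140558  11.78106977] [array([460.4, -35.4]), array([142.1, 141.4]), np.float64(86.5)]
9 497 [ 389.63043351 -382.00506708    9.05590102] [ 504.19346276 -240.29740446   24.23394013] [array([ 451.6, -305.5]), array([ 63.3, 165. ]), np.float64(26.7)]
16 346 [ 389.63043351 -379.34594221   16.2031198 ] [ 503.6984728  -243.01685279   24.23394013] [array([ 450.2, -304.8]), array([ 58.4, 159.8]), np.float64(28.0)]
```

View pics/top10.png

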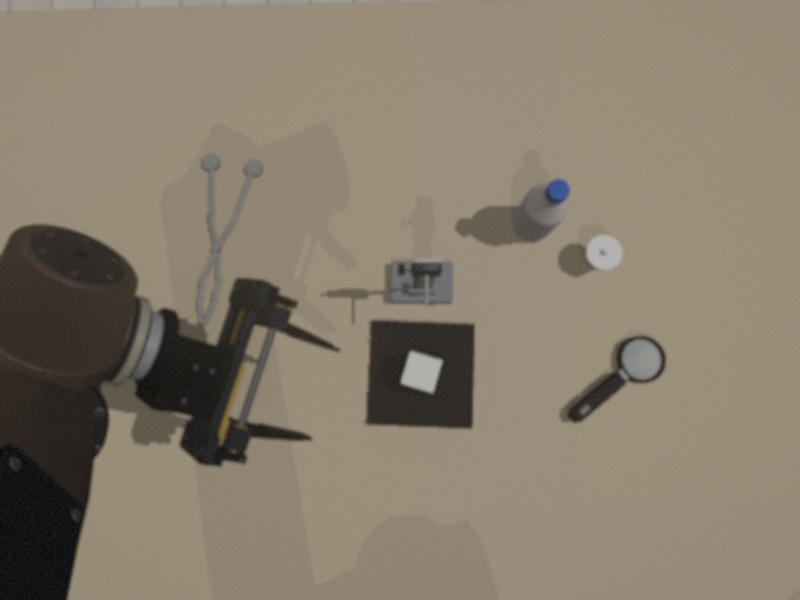

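View pics/loupe10.png

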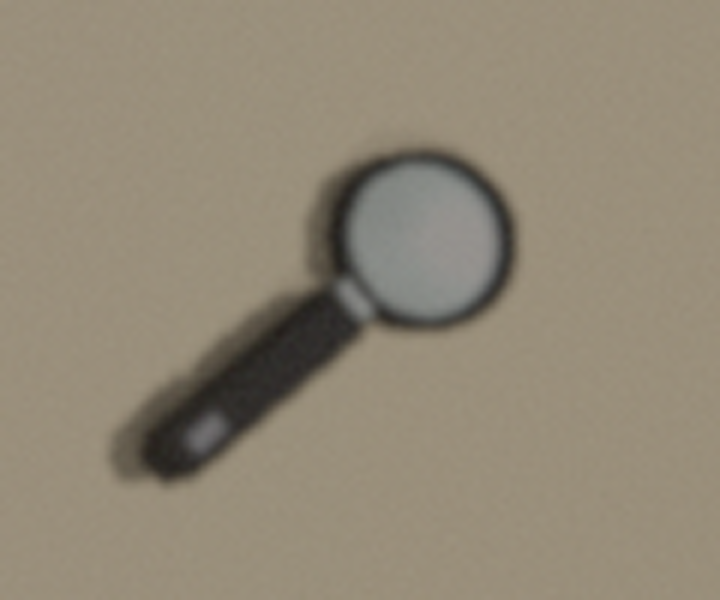

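The crucible stands base-up, about 2 mm from the mat's middle, and was released cleanly. In the loupe crop the lens centre is at (424,240), the collar at (355,297) and the handle end at (165,462).

```bash
cat >> h.py <<'E'
def onplane(n,u,v,z):
    c=np.array(env.get_calibration(n)["xyz"]); w=world(n,np.array(float(u)),np.array(float(v)),1000.)-c
    return c+w*(z-c[2])/w[2]
E
python3 - <<'E'
from h import *
f=lambda X,Y,z:onplane("top",(X+.5)/6-.5+340,(Y+.5)/6-.5+190,z)
L=f(424,240,14.8);E=f(165,462,18.8);M=f(268,369,20.8)
print(L,M,E,np.linalg.norm((L-E)[:2]))
p,d=load("top");P=cloud("top");g=p.mean(2)
# handle pixels by height
m=(d>0)&(P[...,2]>18)&(P[...,2]<26)&(P[...,0]>370)&(P[...,0]<480)&(P[...,1]<-235)&(P[...,1]>-345)
q=P[m][:,:2]; vx,vy,x0,y0=cv2.fitLine(q.astype(np.float32),cv2.DIST_HUBER,0,.01,.01).ravel(); print(len(q),np.degrees(np.arctan2(vy,vx)),x0,y0,cv2.minAreaRect(q.astype(np.float32)))
u=np.array([vx,vy]); u=u if u@(L[:2]-q.mean(0))>0 else -u
print("az",np.degrees(np.arctan2(u[1],u[0])),"along",((q-L[:2])@u).min(),((q-L[:2])@u).max(),"lens off line",(L[0]-x0)*-u[1]+(L[1]-y0)*u[0])
print("az LM",np.degrees(np.arctan2(*(L-M)[1::-1])),"az LE",np.degrees(np.arctan2(*(L-E)[1::-1])), "origin",L[:2]-68*u)
E
```

```text
[ 473.66393253 -349.46928025   14.8       ] [ 427.71405558 -286.24657042   20.8       ] [ 395.01930741 -247.23836376   18.8       ] 128.98115112632453
391 -52.601 420.05652 -282.45758 ((419.823486328125, -282.253173828125), (21.479114532470703, 93.29971313476562), 37.013427734375)
az -52.601 along -132.76298329868973 -39.45958035152781 lens off line 1.8867251064948647
az LM -53.99057625293503 az LE -52.42948601394278 origin [ 432.36331912 -295.44836427]
```

```bash
python3 - <<'E'
from h import *
p,r=pose()
rr=lambda r,a:(r*np.cos(np.radians(a)),r*np.sin(np.radians(a)))
rows([((436,83,300),tool(-40,0)),((*rr(470,-8),310),tool(-80,0)),((*rr(500,-25),260),tool(-120,0)),((431,-296,150),tool(-143,0))],-1,dmax=50,amax=9)
E
```

```text
[{"dx": -0.015, "dy": 0.0, "dz": -0.013, "rx": 0.015, "ry": 0.079, "rz": 0.033, "claw": -1}, {"dx": -0.014, "dy": 0.0, "dz": -0.014, "rx": 0.015, "ry": 0.079, "rz": 0.032, "claw": -1}, {"dx": -0.011, "dy": 0.001, "dz": -0.016, "rx": 0.015, "ry": 0.079, "rz": 0.033, "claw": -1}, {"dx": -0.01, "dy": 0.001, "dz": -0.017, "rx": 0.016, "ry": 0.079, "rz": 0.033, "claw": -1}, {"dx": -0.007, "dy": 0.001, "dz": -0.019, "rx": 0.015, "ry": 0.08, "rz": 0.032, "claw": -1}, {"dx": -0.005, "dy": 0.0, "dz": -0.019, "rx": 0.015, "ry": 0.079, "rz": 0.033, "claw": -1}, {"dx": -0.002, "dy": 0.001, "dz": -0.019, "rx": 0.015, "ry": 0.079, "rz": 0.033, "claw": -1}, {"dx": -0.024, "dy": 0.029, "dz": -0.003, "rx": 0.0, "ry": 0.0, "rz": 0.089, "claw": -1}, {"dx": -0.019, "dy": 0.033, "dz": -0.002, "rx": 0.0, "ry": 0.0, "rz": 0.089, "claw": -1}, {"dx": -0.015, "dy": 0.035, "dz": -0.003, "rx": 0.0, "ry": 0.0, "rz": 0.089, "claw": -1}]
[{"dx": -0.009, "dy": 0.036, "dz": -0.002, "rx": 0.0, "ry": 0.0, "rz": 0.088, "claw": -1}, {"dx": -0.005, "dy": 0.038, "dz": -0.003, "rx": 0.0, "ry": 0.0, "rz": 0.089, "claw": -1}, {"dx": -0.009, "dy": 0.035, "dz": 0.013, "rx": 0.0, "ry": 0.0, "rz": 0.089, "claw": -1}, {"dx": -0.005, "dy": 0.037, "dz": 0.012, "rx": 0.0, "ry": 0.0, "rz": 0.089, "claw": -1}, {"dx": 0.001, "dy": 0.036, "dz": 0.013, "rx": 0.0, "ry": 0.0, "rz": 0.089, "claw": -1}, {"dx": 0.006, "dy": 0.036, "dz": 0.012, "rx": 0.0, "ry": 0.0, "rz": 0.089, "claw": -1}, {"dx": 0.011, "dy": 0.035, "dz": 0.013, "rx": 0.0, "ry": 0.0, "rz": 0.089, "claw": -1}, {"dx": 0.01, "dy": 0.035, "dz": 0.046, "rx": 0.0, "ry": 0.0, "rz": 0.085, "claw": -1}, {"dx": 0.014, "dy": 0.034, "dz": 0.045, "rx": 0.0, "ry": 0.0, "rz": 0.085, "claw": -1}, {"dx": 0.018, "dy": 0.031, "dz": 0.046, "rx": 0.0, "ry": 0.0, "rz": 0.085, "claw": -1}]
```

Emit:
arm_command([
  {"dx": -0.015, "dy": 0.0, "dz": -0.013, "rx": 0.015, "ry": 0.079, "rz": 0.033, "claw": -1},
  {"dx": -0.014, "dy": 0.0, "dz": -0.014, "rx": 0.015, "ry": 0.079, "rz": 0.032, "claw": -1},
  {"dx": -0.011, "dy": 0.001, "dz": -0.016, "rx": 0.015, "ry": 0.079, "rz": 0.033, "claw": -1},
  {"dx": -0.01, "dy": 0.001, "dz": -0.017, "rx": 0.016, "ry": 0.079, "rz": 0.033, "claw": -1},
  {"dx": -0.007, "dy": 0.001, "dz": -0.019, "rx": 0.015, "ry": 0.08, "rz": 0.032, "claw": -1},
  {"dx": -0.005, "dy": 0.0, "dz": -0.019, "rx": 0.015, "ry": 0.079, "rz": 0.033, "claw": -1},
  {"dx": -0.002, "dy": 0.001, "dz": -0.019, "rx": 0.015, "ry": 0.079, "rz": 0.033, "claw": -1},
  {"dx": 0, "dy": 0, "dz": 0, "rx": 0, "ry": 0, "rz": 0, "claw": -1},
])

```text
t: 21.78
eef_pos: [435.0, 79.6, 293.2]
tcp_rot: [-3.128, -0.012, 0.856]
ft_force: [0.2, -0.1, -0.2]
opening: 0.999
```

```bash
python3 - <<'E'
from h import *
st()
rr=lambda r,a:(r*np.cos(np.radians(a)),r*np.sin(np.radians(a)))
rows([((*rr(470,-8),310),tool(-80,0)),((*rr(500,-25),260),tool(-120,0)),((431,-296,150),tool(-143,0))],-1,dmax=50,amax=9)
E
```

```text
t 21.77 pos [435.   79.6 293.2] rot [-3.128 -0.012  0.856] q [0.02 0.14 1.87 0.02 1.14 0.73] F [ 0.2 -0.1 -0.2] M [-0.08 -0.06  0.03] op 0.999
tool y az -41.0 tool z [-0.002  0.017 -1.   ] grasp pt [435.1  79.2 312.2]
[{"dx": -0.022, "dy": 0.029, "dz": -0.005, "rx": -0.002, "ry": -0.001, "rz": 0.087, "claw": -1}, {"dx": -0.018, "dy": 0.033, "dz": -0.005, "rx": -0.002, "ry": -0.001, "rz": 0.086, "claw": -1}, {"dx": -0.014, "dy": 0.034, "dz": -0.004, "rx": -0.002, "ry": -0.001, "rz": 0.087, "claw": -1}, {"dx": -0.009, "dy": 0.036, "dz": -0.005, "rx": -0.002, "ry": 0.0, "rz": 0.087, "claw": -1}, {"dx": -0.004, "dy": 0.037, "dz": -0.004, "rx": -0.002, "ry": -0.001, "rz": 0.087, "claw": -1}, {"dx": -0.009, "dy": 0.035, "dz": 0.012, "rx": 0.0, "ry": 0.0, "rz": 0.089, "claw": -1}, {"dx": -0.004, "dy": 0.037, "dz": 0.013, "rx": 0.0, "ry": 0.0, "rz": 0.089, "claw": -1}, {"dx": 0.0, "dy": 0.036, "dz": 0.012, "rx": 0.0, "ry": 0.0, "rz": 0.088, "claw": -1}, {"dx": 0.006, "dy": 0.036, "dz": 0.013, "rx": 0.0, "ry": 0.0, "rz": 0.089, "claw": -1}, {"dx": 0.011, "dy": 0.035, "dz": 0.012, "rx": 0.0, "ry": 0.0, "rz": 0.089, "claw": -1}]
[{"dx": 0.01, "dy": 0.035, "dz": 0.046, "rx": 0.0, "ry": 0.0, "rz": 0.085, "claw": -1}, {"dx": 0.014, "dy": 0.034, "dz": 0.046, "rx": 0.0, "ry": 0.0, "rz": 0.085, "claw": -1}, {"dx": 0.019, "dy": 0.031, "dz": 0.046, "rx": 0.0, "ry": 0.0, "rz": 0.086, "claw": -1}]
```

Emit:
arm_command([
  {"dx": -0.022, "dy": 0.029, "dz": -0.005, "rx": -0.002, "ry": -0.001, "rz": 0.087, "claw": -1},
  {"dx": -0.018, "dy": 0.033, "dz": -0.005, "rx": -0.002, "ry": -0.001, "rz": 0.086, "claw": -1},
  {"dx": -0.014, "dy": 0.034, "dz": -0.004, "rx": -0.002, "ry": -0.001, "rz": 0.087, "claw": -1},
  {"dx": -0.009, "dy": 0.036, "dz": -0.005, "rx": -0.002, "ry": 0.0, "rz": 0.087, "claw": -1},
  {"dx": -0.004, "dy": 0.037, "dz": -0.004, "rx": -0.002, "ry": -0.001, "rz": 0.087, "claw": -1},
  {"dx": -0.009, "dy": 0.035, "dz": 0.012, "rx": 0.0, "ry": 0.0, "rz": 0.089, "claw": -1},
  {"dx": -0.004, "dy": 0.037, "dz": 0.013, "rx": 0.0, "ry": 0.0, "rz": 0.089, "claw": -1},
  {"dx": 0.0, "dy": 0.036, "dz": 0.012, "rx": 0.0, "ry": 0.0, "rz": 0.088, "claw": -1},
  {"dx": 0.006, "dy": 0.036, "dz": 0.013, "rx": 0.0, "ry": 0.0, "rz": 0.089, "claw": -1},
  {"dx": 0.011, "dy": 0.035, "dz": 0.012, "rx": 0.0, "ry": 0.0, "rz": 0.089, "claw": -1},
])

```text
t: 23.02
eef_pos: [445.9, -218.8, 244.9]
tcp_rot: [3.108, 0.033, -0.556]
ft_force: [0.5, -0.3, -0.0]
opening: 1.002
```

Emit:
arm_command([
  {"dx": 0.01, "dy": 0.035, "dz": 0.046, "rx": 0.0, "ry": 0.0, "rz": 0.085, "claw": -1},
  {"dx": 0.014, "dy": 0.034, "dz": 0.046, "rx": 0.0, "ry": 0.0, "rz": 0.085, "claw": -1},
  {"dx": 0.019, "dy": 0.031, "dz": 0.046, "rx": 0.0, "ry": 0.0, "rz": 0.086, "claw": -1},
  {"dx": 0, "dy": 0, "dz": 0, "rx": 0, "ry": 0, "rz": 0, "claw": -1},
])

```text
t: 23.52
eef_pos: [413.2, -305.8, 125.8]
tcp_rot: [3.085, 0.03, -0.968]
ft_force: [1.1, -0.8, 0.5]
opening: 1.007
```

```bash
python3 - <<'E'
from h import *
st()
rows([((431,-296,60),tool(-143.2,0))],-1,dmax=40)
for n in("scene","top"):
    p,d=look(n); a=p[204:384,20:260] if n=="scene" else p[150:330,260:500]
    cv2.imwrite(f"pics/{n}11.png",cv2.resize(a[:,:,::-1],(800,600),interpolation=cv2.INTER_CUBIC))
E
```

```text
t 23.52 pos [ 413.2 -305.8  125.8] rot [ 3.085  0.03  -0.968] q [-0.74  0.47  1.89 -0.07  0.82  1.84] F [ 1.1 -0.8  0.5] M [ 0.13 -0.01  0.02] op 1.007
tool y az -145.4 tool z [-0.064 -0.007 -0.998] grasp pt [ 414.4 -305.7  144.8]
[{"dx": 0.002, "dy": -0.015, "dz": 0.04, "rx": 0.018, "ry": 0.01, "rz": -0.012, "claw": -1}, {"dx": 0.003, "dy": -0.014, "dz": 0.041, "rx": 0.017, "ry": 0.01, "rz": -0.013, "claw": -1}]
```

View pics/scene11.png

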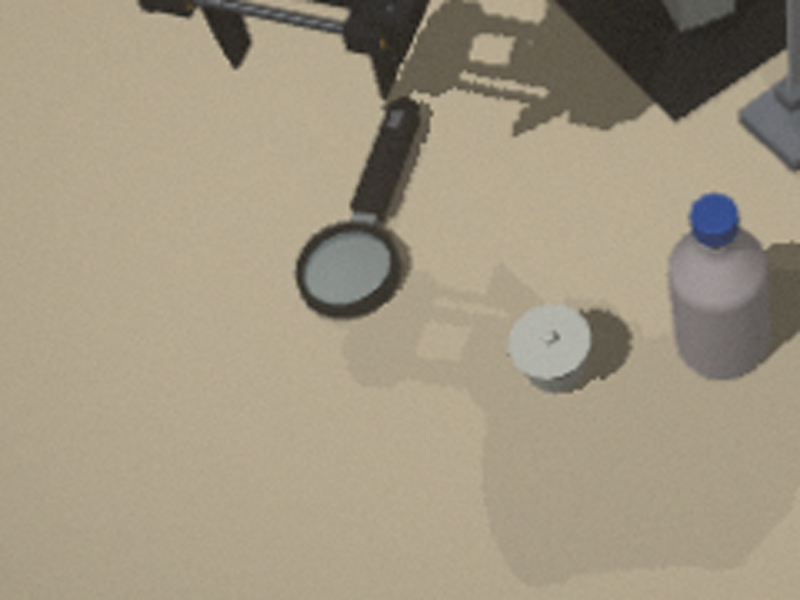

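View pics/top11.png

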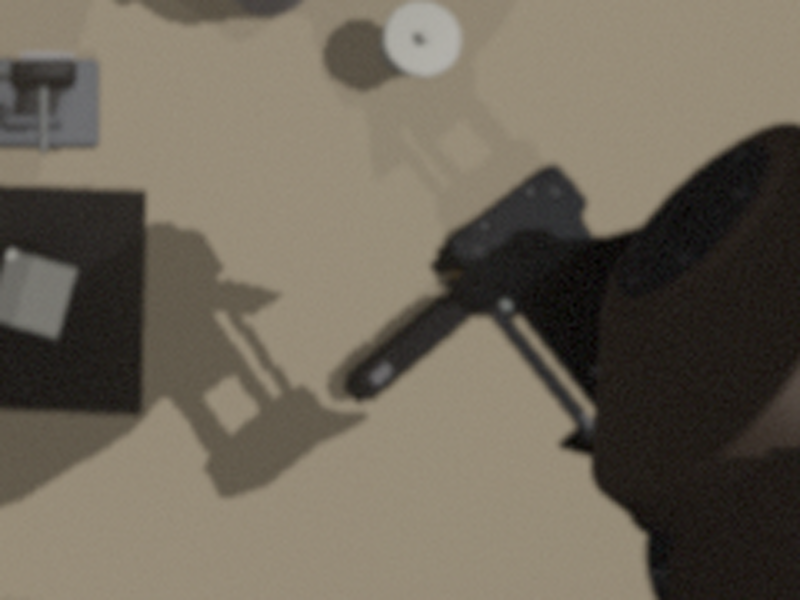

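The loupe is undisturbed. The pose drifted about 20 mm and 4° on the fast turn, so I correct it while still high and then descend.

```bash
python3 - <<'E'
from h import *
rows([((431,-296,90),tool(-143.2,0))],-1,dmax=25)
E
```

```text
[{"dx": 0.002, "dy": -0.013, "dz": 0.023, "rx": 0.017, "ry": 0.009, "rz": -0.011, "claw": -1}, {"dx": 0.001, "dy": -0.012, "dz": 0.024, "rx": 0.017, "ry": 0.008, "rz": -0.011, "claw": -1}]
```

Emit:
arm_command([
  {"dx": 0.002, "dy": -0.013, "dz": 0.023, "rx": 0.017, "ry": 0.009, "rz": -0.011, "claw": -1},
  {"dx": 0.001, "dy": -0.012, "dz": 0.024, "rx": 0.017, "ry": 0.008, "rz": -0.011, "claw": -1},
  {"dx": 0, "dy": 0, "dz": 0, "rx": 0, "ry": 0, "rz": 0, "claw": -1},
])

```text
t: 24.0
eef_pos: [433.4, -293.7, 91.7]
tcp_rot: [3.141, -0.003, -0.918]
ft_force: [-0.3, 0.3, 0.1]
opening: 1.0
```

```bash
python3 - <<'E'
from h import *
st()
rows([((431,-296,40),tool(-143.2,0))],-1,dmax=25)
E
```

```text
t 24.0 pos [ 433.4 -293.7   91.7] rot [ 3.141e+00 -3.000e-03 -9.180e-01] q [-0.72  0.52  1.93 -0.    0.69  1.77] F [-0.3  0.3  0.1] M [0.08 0.01 0.05] op 1.0
tool y az -142.6 tool z [ 0.001 -0.002 -1.   ] grasp pt [ 433.4 -293.6  110.7]
[{"dx": 0.0, "dy": 0.001, "dz": 0.022, "rx": 0.0, "ry": -0.001, "rz": 0.002, "claw": -1}, {"dx": 0.0, "dy": 0.002, "dz": 0.021, "rx": 0.0, "ry": 0.0, "rz": 0.002, "claw": -1}, {"dx": 0.0, "dy": 0.001, "dz": 0.022, "rx": 0.0, "ry": -0.001, "rz": 0.002, "claw": -1}]
```

Emit:
arm_command([
  {"dx": 0.0, "dy": 0.001, "dz": 0.022, "rx": 0.0, "ry": -0.001, "rz": 0.002, "claw": -1},
  {"dx": 0.0, "dy": 0.002, "dz": 0.021, "rx": 0.0, "ry": 0.0, "rz": 0.002, "claw": -1},
  {"dx": 0.0, "dy": 0.001, "dz": 0.022, "rx": 0.0, "ry": -0.001, "rz": 0.002, "claw": -1},
  {"dx": 0, "dy": 0, "dz": 0, "rx": 0, "ry": 0, "rz": 0, "claw": -1},
])

```text
t: 24.5
eef_pos: [433.4, -295.4, 42.8]
tcp_rot: [3.14, -0.004, -0.922]
ft_force: [-0.9, 0.4, 0.6]
opening: 0.998
```

```bash
python3 - <<'E'
from h import *
st()
rows([((431,-296,4),tool(-143.2,0))],-1,dmax=20)
E
```

```text
t 24.5 pos [ 433.4 -295.4   42.8] rot [ 3.14  -0.004 -0.922] q [-0.72  0.6   1.96 -0.01  0.58  1.77] F [-0.9  0.4  0.6] M [ 0.11  0.03 -0.01] op 0.998
tool y az -142.8 tool z [ 0.001 -0.005 -1.   ] grasp pt [ 433.4 -295.4   61.8]
[{"dx": -0.001, "dy": 0.001, "dz": 0.024, "rx": 0.001, "ry": -0.001, "rz": 0.002, "claw": -1}, {"dx": 0.0, "dy": 0.002, "dz": 0.024, "rx": 0.0, "ry": -0.002, "rz": 0.002, "claw": -1}]
```

Emit:
arm_command([
  {"dx": -0.001, "dy": 0.001, "dz": 0.022, "rx": 0.001, "ry": -0.001, "rz": 0.002, "claw": -1},
  {"dx": 0.0, "dy": 0.002, "dz": 0.018, "rx": 0.0, "ry": -0.002, "rz": 0.002, "claw": -1},
  {"dx": 0, "dy": 0, "dz": 0, "rx": 0, "ry": 0, "rz": 0, "claw": -1},
])

```text
t: 24.88
eef_pos: [432.1, -297.0, 11.8]
tcp_rot: [3.141, -0.002, -0.927]
ft_force: [-0.6, -0.5, -0.1]
opening: 0.999
```

```bash
python3 - <<'E'
from h import *
st()
rows([((431,-296,3),tool(-143.2,0))],-1,dmax=20)
E
```

```text
t 24.88 pos [ 432.1 -297.    11.8] rot [ 3.141e+00 -2.000e-03 -9.270e-01] q [-0.73  0.65  1.98 -0.    0.51  1.77] F [-0.6 -0.5 -0.1] M [0.15 0.01 0.02] op 0.999
tool y az -143.1 tool z [ 0.001 -0.002 -1.   ] grasp pt [ 432.1 -296.9   30.8]
[{"dx": -0.002, "dy": 0.0, "dz": 0.011, "rx": 0.0, "ry": -0.001, "rz": 0.001, "claw": -1}]
```

Emit:
arm_command([
  {"dx": -0.002, "dy": 0.0, "dz": 0.011, "rx": 0.0, "ry": -0.001, "rz": 0.001, "claw": -1},
  {"dx": 0, "dy": 0, "dz": 0, "rx": 0, "ry": 0, "rz": 0, "claw": -1},
])

```text
t: 25.12
eef_pos: [431.4, -295.9, 3.2]
tcp_rot: [3.141, -0.001, -0.928]
ft_force: [-0.2, -0.0, 0.3]
opening: 0.999
```

Emit:
arm_command([
  {"dx": 0, "dy": 0, "dz": 0, "rx": 0, "ry": 0, "rz": 0, "claw": 1},
  {"dx": 0, "dy": 0, "dz": 0, "rx": 0, "ry": 0, "rz": 0, "claw": 1},
  {"dx": 0, "dy": 0, "dz": 0, "rx": 0, "ry": 0, "rz": 0, "claw": 1},
  {"dx": 0, "dy": 0, "dz": 0, "rx": 0, "ry": 0, "rz": 0, "claw": 1},
  {"dx": 0, "dy": 0, "dz": 0, "rx": 0, "ry": 0, "rz": 0, "claw": 1},
  {"dx": 0, "dy": 0, "dz": 0, "rx": 0, "ry": 0, "rz": 0, "claw": 1},
  {"dx": 0, "dy": 0, "dz": 0, "rx": 0, "ry": 0, "rz": 0, "claw": 1},
  {"dx": 0, "dy": 0, "dz": 0, "rx": 0, "ry": 0, "rz": 0, "claw": 1},
  {"dx": 0, "dy": 0, "dz": 0, "rx": 0, "ry": 0, "rz": 0, "claw": 1},
])

```text
t: 26.25
eef_pos: [431.7, -296.1, 3.9]
tcp_rot: [3.142, -0.002, -0.928]
ft_force: [0.3, -0.5, 0.2]
opening: 0.231
```

Emit:
arm_command([
  {"dx": 0, "dy": 0, "dz": 0, "rx": 0, "ry": 0, "rz": 0, "claw": 1},
])

```text
t: 26.38
eef_pos: [431.7, -296.1, 3.9]
tcp_rot: [3.142, -0.002, -0.928]
ft_force: [-0.6, 0.2, -0.3]
opening: 0.232
```

Opening is 22 mm, the handle width. I lift and check.

Emit:
arm_command([
  {"dx": 0, "dy": 0, "dz": -0.02, "rx": 0, "ry": 0, "rz": 0, "claw": 1},
  {"dx": 0, "dy": 0, "dz": -0.03, "rx": 0, "ry": 0, "rz": 0, "claw": 1},
  {"dx": 0, "dy": 0, "dz": -0.04, "rx": 0, "ry": 0, "rz": 0, "claw": 1},
  {"dx": 0, "dy": 0, "dz": -0.04, "rx": 0, "ry": 0, "rz": 0, "claw": 1},
  {"dx": 0, "dy": 0, "dz": -0.04, "rx": 0, "ry": 0, "rz": 0, "claw": 1},
  {"dx": 0, "dy": 0, "dz": -0.04, "rx": 0, "ry": 0, "rz": 0, "claw": 1},
  {"dx": 0, "dy": 0, "dz": 0, "rx": 0, "ry": 0, "rz": 0, "claw": 1},
])

```text
t: 27.25
eef_pos: [430.8, -295.0, 182.7]
tcp_rot: [-3.141, -0.004, -0.928]
ft_force: [-0.3, 0.1, -2.3]
opening: 0.229
```

```bash
python3 - <<'E'
from h import *
st()
p,r=pose()
# lens in tool frame from grasp time (tool at 431.7,-296.1,3.9)
R0=R.from_euler("xyz",[3.142,-.002,-.928]); l=R0.inv().apply(np.array([473.3,-350,7])-[431.7,-296.1,3.9]); print("lens in tool",l,"now",p+r.apply(l))
np.save("l.npy",l)
for n in("scene","top"):
    a,d=look(n)
    cv2.imwrite(f"pics/{n}12.png",cv2.resize(a[:,:,::-1],(800,600),interpolation=cv2.INTER_CUBIC))
E
```

```text
t 27.25 pos [ 430.8 -295.   182.7] rot [-3.141 -0.004 -0.928] q [-0.73  0.38  1.85 -0.    0.91  1.77] F [-0.3  0.1 -2.3] M [ 0.12  0.07 -0.  ] op 0.229
tool y az -143.2 tool z [ 0.003 -0.003 -1.   ] grasp pt [ 430.7 -295.   201.7]
lens in tool [68.08538443 -0.98918855 -2.96343255] now [ 472.35529045 -348.93330077  185.91165919]
```

View pics/scene12.png

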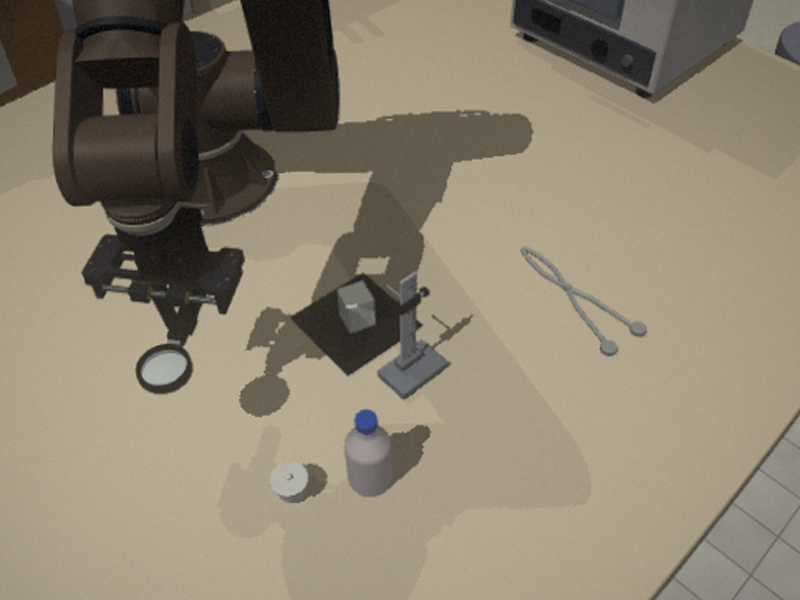

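The loupe is held by its handle with the lens at (163,369), and the crucible still stands on the mat. I check level and height from the frame points.

```bash
cat > lens.py <<'E'
from h import *
def lens(n,guess):
    p,d=load(n);P=cloud(n)
    m=(d>0)&(np.hypot(P[...,0]-guess[0],P[...,1]-guess[1])<46)&(abs(P[...,2]-guess[2])<25)
    g=p.mean(2); ring=m&(g<90)
    for nm,k in(("all",m),("dark",ring)):
        q=P[k]
        if len(q)<20: print(n,nm,len(q)); continue
        A=np.c_[q[:,:2]-guess[:2],np.ones(len(q))]; w=np.ones(len(q),bool)
        for _ in range(5):
            s=np.linalg.lstsq(A[w],q[w,2],rcond=None)[0]; e=abs(A@s-q[:,2]); w=e<max(2,2*np.median(e))
        c,rad=cv2.minEnclosingCircle(q[w][:,:2].astype(np.float32))
        # part of the frame only (away from handle)
        print(n,nm,len(q),"plane slopes",s[:2].round(4),"z",s[2].round(1),"circle",np.round(c,1),round(rad,1))
E
python3 - <<'E'
from lens import *
p,r=pose(); g=p+r.apply(np.load("l.npy")); print(g)
lens("scene",g);lens("top",g)
E
```

```text
[ 471.57615432 -348.32045305  183.08872096]
scene all 1012 plane slopes [-0.0195  0.0507] z 189.1 circle [ 471.8 -342.9] 41.1
scene dark 455 plane slopes [-0.0215  0.0251] z 191.9 circle [ 471.6 -342.8] 40.9
top all 74 plane slopes [ 0.7719 -0.083 ] z 166.9 circle [ 500.6 -353.8] 15.3
top dark 50 plane slopes [-0.0735  0.0176] z 194.3 circle [ 500.6 -353.8] 15.3
```

```bash
python3 - <<'E'
from h import *
st()
l=np.load("l.npy"); Q=tool(-15,0); T=np.array([460.3,-33.5,148.5])-Q.apply(l); print(T)
rows([((431,-290,225),tool(-143,0)),((445,-200,235),tool(-80,0)),((T[0],T[1],230),Q)],1,dmax=40,amax=7)
E
```

```text
t 27.35 pos [ 430.  -294.4  180.1] rot [ 3.141  0.    -0.928] q [-0.73  0.39  1.85 -0.    0.9   1.77] F [-0.  -0.1 -1.2] M [0.1  0.   0.02] op 0.231
tool y az -143.2 tool z [-0.001 -0.    -1.   ] grasp pt [ 430.  -294.4  199.1]
[443.63368858 -99.52145205 145.53656745]
[{"dx": -0.002, "dy": -0.002, "dz": -0.028, "rx": 0.0, "ry": 0.0, "rz": -0.001, "claw": 1}, {"dx": -0.002, "dy": -0.002, "dz": -0.028, "rx": 0.0, "ry": 0.0, "rz": -0.001, "claw": 1}, {"dx": -0.008, "dy": -0.008, "dz": -0.001, "rx": 0.0, "ry": 0.0, "rz": -0.07, "claw": 1}, {"dx": -0.007, "dy": -0.009, "dz": -0.002, "rx": 0.0, "ry": 0.0, "rz": -0.07, "claw": 1}, {"dx": -0.006, "dy": -0.01, "dz": -0.001, "rx": 0.0, "ry": 0.0, "rz": -0.07, "claw": 1}, {"dx": -0.005, "dy": -0.01, "dz": -0.001, "rx": 0.0, "ry": 0.0, "rz": -0.07, "claw": 1}, {"dx": -0.003, "dy": -0.011, "dz": -0.001, "rx": 0.0, "ry": 0.0, "rz": -0.07, "claw": 1}, {"dx": -0.003, "dy": -0.011, "dz": -0.002, "rx": 0.0, "ry": 0.0, "rz": -0.07, "claw": 1}, {"dx": -0.001, "dy": -0.011, "dz": -0.001, "rx": 0.0, "ry": 0.0, "rz": -0.07, "claw": 1}, {"dx": 0.0, "dy": -0
[... 428 characters left out ...]
 0.005, "dy": -0.012, "dz": 0.001, "rx": 0.0, "ry": 0.0, "rz": -0.073, "claw": 1}, {"dx": 0.006, "dy": -0.011, "dz": 0.001, "rx": 0.0, "ry": 0.0, "rz": -0.072, "claw": 1}, {"dx": 0.008, "dy": -0.01, "dz": 0.0, "rx": 0.0, "ry": 0.0, "rz": -0.072, "claw": 1}, {"dx": 0.008, "dy": -0.01, "dz": 0.001, "rx": 0.0, "ry": 0.0, "rz": -0.072, "claw": 1}, {"dx": 0.009, "dy": -0.008, "dz": 0.001, "rx": 0.0, "ry": 0.0, "rz": -0.073, "claw": 1}, {"dx": 0.011, "dy": -0.007, "dz": 0.0, "rx": 0.0, "ry": 0.0, "rz": -0.072, "claw": 1}]
[{"dx": 0.011, "dy": -0.006, "dz": 0.001, "rx": 0.0, "ry": 0.0, "rz": -0.072, "claw": 1}, {"dx": 0.011, "dy": -0.005, "dz": 0.001, "rx": 0.0, "ry": 0.0, "rz": -0.072, "claw": 1}]
```

Emit:
arm_command([
  {"dx": -0.002, "dy": -0.002, "dz": -0.028, "rx": 0.0, "ry": 0.0, "rz": -0.001, "claw": 1},
  {"dx": -0.002, "dy": -0.002, "dz": -0.028, "rx": 0.0, "ry": 0.0, "rz": -0.001, "claw": 1},
  {"dx": -0.008, "dy": -0.008, "dz": -0.001, "rx": 0.0, "ry": 0.0, "rz": -0.07, "claw": 1},
  {"dx": -0.007, "dy": -0.009, "dz": -0.002, "rx": 0.0, "ry": 0.0, "rz": -0.07, "claw": 1},
  {"dx": -0.006, "dy": -0.01, "dz": -0.001, "rx": 0.0, "ry": 0.0, "rz": -0.07, "claw": 1},
  {"dx": -0.005, "dy": -0.01, "dz": -0.001, "rx": 0.0, "ry": 0.0, "rz": -0.07, "claw": 1},
  {"dx": -0.003, "dy": -0.011, "dz": -0.001, "rx": 0.0, "ry": 0.0, "rz": -0.07, "claw": 1},
  {"dx": -0.003, "dy": -0.011, "dz": -0.002, "rx": 0.0, "ry": 0.0, "rz": -0.07, "claw": 1},
  {"dx": -0.001, "dy": -0.011, "dz": -0.001, "rx": 0.0, "ry": 0.0, "rz": -0.07, "claw": 1},
  {"dx": 0.0, "dy": -0.012, "dz": -0.001, "rx": 0.0, "ry": 0.0, "rz": -0.07, "claw": 1},
])

```text
t: 28.6
eef_pos: [436.6, -212.2, 221.5]
tcp_rot: [-3.126, 0.022, -0.019]
ft_force: [-0.2, 0.5, -1.7]
opening: 0.228
```

```bash
python3 - <<'E'
from h import *
st()
l=np.load("l.npy"); Q=tool(-15,0); T=np.array([460.3,-33.5,148.5])-Q.apply(l)
rows([((T[0],T[1],230),Q)],1,dmax=40,amax=7)
E
```

```text
t 28.6 pos [ 436.6 -212.2  221.5] rot [-3.126  0.022 -0.019] q [-0.59  0.3   1.87  0.    1.01  1.  ] F [-0.2  0.5 -1.7] M [-0.    0.06  0.06] op 0.228
tool y az -91.1 tool z [-0.021  0.016 -1.   ] grasp pt [ 437.  -212.5  240.5]
[{"dx": 0.001, "dy": -0.013, "dz": -0.001, "rx": -0.002, "ry": 0.0, "rz": -0.077, "claw": 1}, {"dx": 0.002, "dy": -0.013, "dz": -0.001, "rx": -0.001, "ry": 0.001, "rz": -0.077, "claw": 1}, {"dx": 0.003, "dy": -0.012, "dz": 0.0, "rx": -0.002, "ry": 0.0, "rz": -0.077, "claw": 1}, {"dx": 0.005, "dy": -0.012, "dz": -0.001, "rx": -0.002, "ry": 0.001, "rz": -0.076, "claw": 1}, {"dx": 0.007, "dy": -0.011, "dz": -0.001, "rx": -0.001, "ry": 0.0, "rz": -0.077, "claw": 1}, {"dx": 0.007, "dy": -0.01, "dz": -0.001, "rx": -0.002, "ry": 0.001, "rz": -0.077, "claw": 1}, {"dx": 0.009, "dy": -0.009, "dz": -0.001, "rx": -0.001, "ry": 0.0, "rz": -0.077, "claw": 1}, {"dx": 0.01, "dy": -0.008, "dz": -0.001, "rx": -0.002, "ry": 0.001, "rz": -0.077, "claw": 1}, {"dx": 0.011, "dy": -0.007, "dz": -0.001, "rx": -0.002, "ry": 0.0, "rz": -0.077, "claw": 1}, {"dx": 0.012, "dy": -0.006, "dz": -0.001, "rx": -0.001, "ry": 0.001, "rz": -0.076, "claw": 1}]
[{"dx": 0.012, "dy": -0.004, "dz": -0.001, "rx": -0.002, "ry": 0.0, "rz": -0.077, "claw": 1}]
```

Emit:
arm_command([
  {"dx": 0.001, "dy": -0.013, "dz": -0.001, "rx": -0.002, "ry": 0.0, "rz": -0.077, "claw": 1},
  {"dx": 0.002, "dy": -0.013, "dz": -0.001, "rx": -0.001, "ry": 0.001, "rz": -0.077, "claw": 1},
  {"dx": 0.003, "dy": -0.012, "dz": 0.0, "rx": -0.002, "ry": 0.0, "rz": -0.077, "claw": 1},
  {"dx": 0.005, "dy": -0.012, "dz": -0.001, "rx": -0.002, "ry": 0.001, "rz": -0.076, "claw": 1},
  {"dx": 0.007, "dy": -0.011, "dz": -0.001, "rx": -0.001, "ry": 0.0, "rz": -0.077, "claw": 1},
  {"dx": 0.007, "dy": -0.01, "dz": -0.001, "rx": -0.002, "ry": 0.001, "rz": -0.077, "claw": 1},
  {"dx": 0.009, "dy": -0.009, "dz": -0.001, "rx": -0.001, "ry": 0.0, "rz": -0.077, "claw": 1},
  {"dx": 0.01, "dy": -0.008, "dz": -0.001, "rx": -0.002, "ry": 0.001, "rz": -0.077, "claw": 1},
  {"dx": 0.011, "dy": -0.007, "dz": -0.001, "rx": -0.002, "ry": 0.0, "rz": -0.077, "claw": 1},
  {"dx": 0, "dy": 0, "dz": 0, "rx": 0, "ry": 0, "rz": 0, "claw": 1},
])

```text
t: 29.85
eef_pos: [435.6, -114.1, 216.4]
tcp_rot: [-3.112, 0.002, 1.105]
ft_force: [-0.5, -0.2, -0.5]
opening: 0.229
```

```bash
python3 - <<'E'
from h import *
st()
l=np.load("l.npy"); Q=tool(-15,0); T=np.array([460.3,-33.5,148.5])-Q.apply(l)
rows([((T[0],T[1],215),Q)],1,dmax=40,amax=7)
E
```

```text
t 29.85 pos [ 435.6 -114.1  216.4] rot [-3.112e+00  2.000e-03  1.105e+00] q [-0.4   0.25  1.95  0.    0.97  0.06] F [-0.5 -0.2 -0.5] M [-0.05 -0.04  0.  ] op 0.229
tool y az -26.7 tool z [-0.027  0.012 -1.   ] grasp pt [ 436.1 -114.4  235.4]
[{"dx": 0.01, "dy": 0.0, "dz": 0.001, "rx": -0.009, "ry": 0.0, "rz": -0.065, "claw": 1}, {"dx": 0.011, "dy": 0.002, "dz": 0.001, "rx": -0.01, "ry": -0.001, "rz": -0.065, "claw": 1}]
```

Emit:
arm_command([
  {"dx": 0.01, "dy": 0.0, "dz": 0.001, "rx": -0.009, "ry": 0.0, "rz": -0.065, "claw": 1},
  {"dx": 0.011, "dy": 0.002, "dz": 0.001, "rx": -0.01, "ry": -0.001, "rz": -0.065, "claw": 1},
  {"dx": 0, "dy": 0, "dz": 0, "rx": 0, "ry": 0, "rz": 0, "claw": 1},
  {"dx": 0, "dy": 0, "dz": 0, "rx": 0, "ry": 0, "rz": 0, "claw": 1},
])

```text
t: 30.35
eef_pos: [443.0, -100.0, 212.2]
tcp_rot: [-3.137, 0.0, 1.301]
ft_force: [-0.5, 0.4, -1.1]
opening: 0.231
```

```bash
python3 - <<'E'
from lens import *
st()
l=np.load("l.npy"); Q=tool(-15,0); T=np.array([460.3,-33.5,148.5])-Q.apply(l)
rows([((T[0],T[1],T[2]+15),Q)],1,dmax=20,amax=7)
p,r=pose();g=p+r.apply(l);print("lens est",g)
for n in("scene","top"):
    a,d=look(n); lens(n,g)
    cv2.imwrite(f"pics/{n}13.png",cv2.resize(a[90:300,150:430,::-1],(800,600),interpolation=cv2.INTER_CUBIC))
E
```

```text
t 30.35 pos [ 443.  -100.   212.2] rot [-3.137  0.     1.301] q [-0.37  0.25  1.96 -0.    0.93 -0.1 ] F [-0.5  0.4 -1.1] M [ 0.03 -0.03  0.  ] op 0.231
tool y az -15.5 tool z [-0.004  0.001 -1.   ] grasp pt [ 443.1 -100.1  231.2]
[{"dx": 0.0, "dy": 0.0, "dz": 0.022, "rx": -0.001, "ry": 0.0, "rz": -0.002, "claw": 1}, {"dx": 0.001, "dy": 0.001, "dz": 0.021, "rx": -0.001, "ry": 0.0, "rz": -0.001, "claw": 1}, {"dx": 0.0, "dy": 0.0, "dz": 0.022, "rx": -0.001, "ry": 0.0, "rz": -0.002, "claw": 1}]
lens est [460.22968243 -34.15336625 215.17090441]
scene all 406 plane slopes [0.0552 0.0408] z 217.7 circle [460.7 -40.1] 39.3
scene dark 230 plane slopes [0.0237 0.0967] z 217.6 circle [460.7 -40.1] 39.3
top all 1119 plane slopes [-0.0205  0.0101] z 219.0 circle [461.6 -33.3] 33.5
top dark 249 plane slopes [0.0041 0.0041] z 222.6 circle [461.7 -33.4] 33.6
```

View pics/scene13.png

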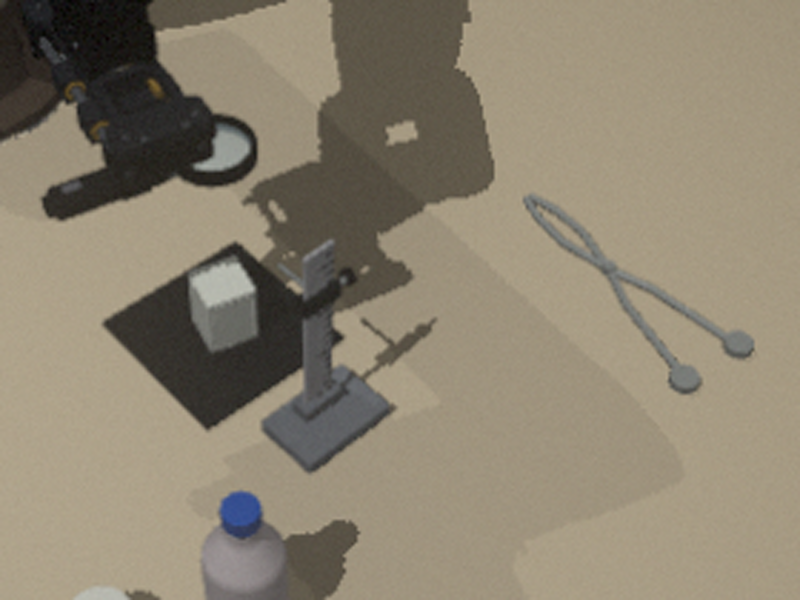

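View pics/top13.png

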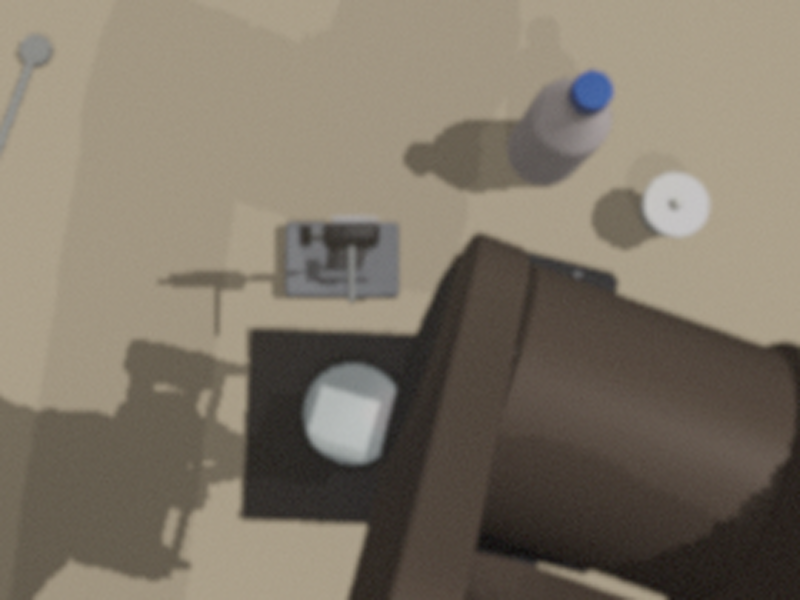

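The lens is over the crucible. The visible frame is level (slopes 0.004), and its centre and height agree with the model within about 1.5 mm. I descend to the focus height.

Emit:
arm_command([
  {"dx": 0.0, "dy": 0.0, "dz": 0.022, "rx": -0.001, "ry": 0.0, "rz": -0.002, "claw": 1},
  {"dx": 0.001, "dy": 0.001, "dz": 0.021, "rx": -0.001, "ry": 0.0, "rz": -0.001, "claw": 1},
  {"dx": 0.0, "dy": 0.0, "dz": 0.022, "rx": -0.001, "ry": 0.0, "rz": -0.002, "claw": 1},
  {"dx": 0, "dy": 0, "dz": 0, "rx": 0, "ry": 0, "rz": 0, "claw": 1},
  {"dx": 0, "dy": 0, "dz": 0, "rx": 0, "ry": 0, "rz": 0, "claw": 1},
])

```text
t: 31.08
eef_pos: [444.4, -100.9, 159.8]
tcp_rot: [3.14, 0.0, 1.302]
ft_force: [-0.2, 0.9, -0.4]
opening: 0.228
```

```bash
cat > fin.py <<'E'
from lens import *
st()
l=np.load("l.npy"); Q=tool(-15,0); T=np.array([460.3,-33.5,148.5])-Q.apply(l)
rows([(T,Q)],1,dmax=20,amax=7)
p,r=pose();g=p+r.apply(l);print("lens est",g)
for n in("scene","top"): look(n); lens(n,g)
E
python3 fin.py
```

```text
t 31.07 pos [ 444.4 -100.9  159.8] rot [3.14  0.    1.302] q [-0.37  0.33  2.02 -0.    0.79 -0.1 ] F [-0.2  0.9 -0.4] M [-0.04 -0.07 -0.02] op 0.228
tool y az -15.4 tool z [ 0.002 -0.001 -1.   ] grasp pt [ 444.3 -100.9  178.8]
[{"dx": 0.001, "dy": -0.001, "dz": 0.018, "rx": 0.001, "ry": 0.0, "rz": -0.004, "claw": 1}]
lens est [461.48195803 -35.03402868 162.77066253]
scene all 368 plane slopes [0.0574 0.071 ] z 165.5 circle [461.2 -39.1] 38.4
scene dark 205 plane slopes [0.0659 0.0703] z 165.6 circle [464.3 -40.1] 37.5
top all 912 plane slopes [0.0022 0.0071] z 166.7 circle [463.  -34.3] 33.8
top dark 200 plane slopes [-0.009  -0.0116] z 170.5 circle [463.  -33.9] 33.5
```

Emit:
arm_command([
  {"dx": 0.001, "dy": -0.002, "dz": 0.012, "rx": 0.001, "ry": 0.0, "rz": -0.002, "claw": 1},
  {"dx": 0, "dy": 0, "dz": 0.005, "rx": 0, "ry": 0, "rz": 0, "claw": 1},
  {"dx": 0, "dy": 0, "dz": 0, "rx": 0, "ry": 0, "rz": 0, "claw": 1},
  {"dx": 0, "dy": 0, "dz": 0, "rx": 0, "ry": 0, "rz": 0, "claw": 1},
])

```text
t: 31.68
eef_pos: [443.2, -99.7, 146.0]
tcp_rot: [3.14, 0.0, 1.305]
ft_force: [0.7, -0.2, -0.6]
opening: 0.228
```

```bash
python3 fin.py; python3 - <<'E'
from h import *
st()
for n,(y,x) in {"top":(130,180),"scene":(80,130)}.items():
    a,d=load(n); cv2.imwrite(f"pics/{n}14.png",cv2.resize(a[y:y+180,x:x+240,::-1],(800,600),interpolation=cv2.INTER_CUBIC))
E
```

```text
t 31.68 pos [443.2 -99.7 146. ] rot [3.14  0.    1.305] q [-0.37  0.35  2.04 -0.    0.75 -0.1 ] F [ 0.7 -0.2 -0.6] M [-0.06 -0.1  -0.01] op 0.228
tool y az -15.2 tool z [ 0.002 -0.001 -1.   ] grasp pt [443.1 -99.6 165. ]
[{"dx": 0.0, "dy": 0.001, "dz": 0.001, "rx": 0.001, "ry": 0.0, "rz": -0.002, "claw": 1}]
lens est [460.06834039 -33.70134371 148.97624674]
scene all 353 plane slopes [0.0313 0.069 ] z 151.3 circle [461.3 -33.4] 35.5
scene dark 195 plane slopes [0.0541 0.0951] z 151.4 circle [462.7 -34.3] 34.3
top all 860 plane slopes [-0.0197  0.0076] z 152.8 circle [461.6 -32.9] 33.7
top dark 192 plane slopes [ 0.0001 -0.0039] z 156.4 circle [461.6 -32.9] 33.7
t 31.77 pos [443.2 -99.7 146.1] rot [3.14  0.    1.305] q [-0.37  0.35  2.04 -0.    0.75 -0.1 ] F [ 0.3 -0.6 -1.1] M [ 0.01 -0.07  0.03] op 0.233
tool y az -15.2 tool z [ 0.002 -0.001 -1.   ] grasp pt [443.1 -99.7 165.1]
```

View pics/top14.png

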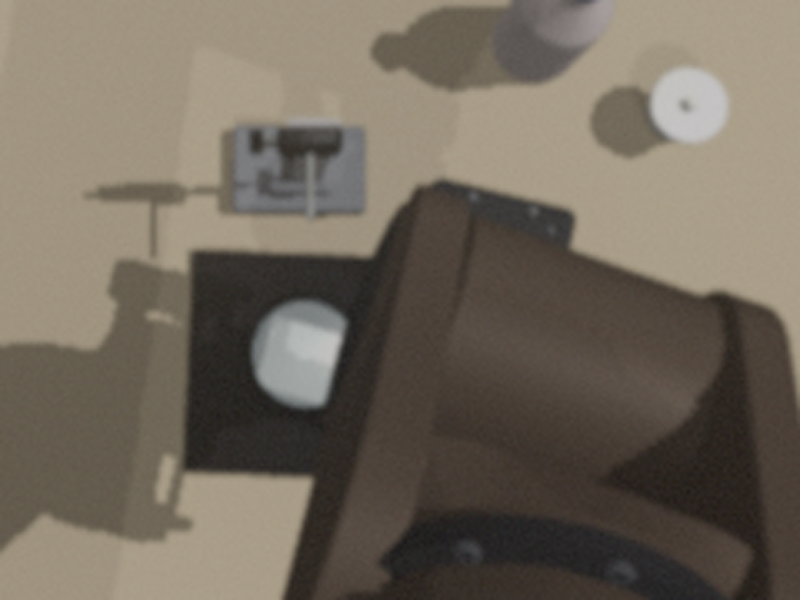

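View pics/scene14.png

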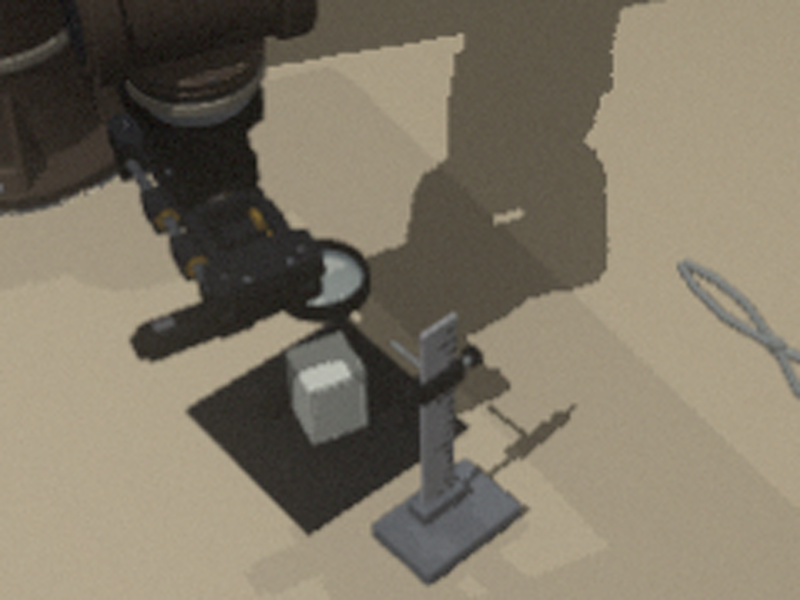

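The frame top is 156.4 mm against 151.5 mm for the pointer's top in the same camera. Aligned centres would give 5.0 mm, so the lens is in focus to about 0.1 mm, with slopes ≤0.004. I make a last check of the crucible and pointer, then hand in.

```bash
python3 - <<'E'
from h import *
for n in("top","scene"):
    P=cloud(n);p,d=load(n);z=P[...,2];X=P[...,0];Y=P[...,1]
    m=(d>0)&(X>545)&(X<565)&(Y>-42)&(Y<-34)&(z>140)&(z<160); print(n,"ptr",m.sum(),np.median(P[m],0).round(1))
    m=(d>0)&(z>62)&(z<72)&(X>420)&(X<500)&(Y>-75)&(Y<5); q=P[m]
    if len(q)>10: print(n,"base",len(q),np.median(q,0).round(1),[np.round(a,1) for a in cv2.minAreaRect(q[:,:2].astype(np.float32))])
s=env.state(); print(np.abs(s["qvel"]).max(),s["eef_pos"],s["tcp_rot"])
E
python3 -c "
from cell import env
print(env.job_done())"
```

```text
top ptr 22 [554.5 -38.2 151.8]
scene ptr 15 [555.8 -39.3 150.9]
scene base 285 [461.8 -35.2  66.5] [array([460.2, -33.6]), array([44.9, 47.8]), np.float64(73.0)]
0.001112856311781715 [443.16696787 -99.68828441 146.07681439] [3.13968761e+00 4.87788150e-04 1.30544325e+00]
the job is handed in; nothing more can be done
None
```

I finished the job and handed it in at about 32 s of the 72 s allowed; no verdict was reported. I laid the crucible on its side, gripped it again, and set it mouth-down on the mat with its base level at 66 mm. It was lowered until seated before I let go, so it was not dropped. I then picked up the hand lens by its handle and am holding it still over the upturned base.

| Last check | Result |
|---|---|
| Crucible against the middle of the mat | about 2 mm off in y |
| Lens against the centre of the base | about 0.4 mm by arm pose, about 1.3 mm by the top camera |
| Lens height against the pointer | 148.6–149.0 mm against about 148.5 mm |
| Lens level (top camera) | slopes of 0.004 or less |
| Pointer setting | same height as at the start (within noise) |
| Arm | at rest (joint speeds about 0.001 rad/s) |

- **Checks that disagreed:** the scene camera gave lens slopes of 0.05–0.1. I discounted it because the gripper hides half the frame from that side; the top camera and arm pose both read level.
- **Contact force:** the wrist force did not clearly show the crucible touching the mat, so I judged it seated from the measured base height instead.
- **Other objects:** in the pictures the rule, bottle, tongs and small crucible look undisturbed. I did not re-measure them, apart from the pointer.

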